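Square up a slide-draining plate and hang it on its stand

ROBOT

A 6-joint arm with a two-finger parallel gripper is mounted at the origin on a cart in front of the work surface, level with it; the furniture and walls round the work are solid. World frame = base frame: x ahead of the robot, y to its left, z up, the work surface at z = 0. Lengths are in mm, angles in rad, forces in N, time in s.
With the tool pointing down it reaches from about 350 to 875 mm from the base axis. Payload 4.2 kg.
Tool frame: the origin (TCP) lies midway between the tips of the shut fingers; the grasp point (between the pads) lies 19 mm behind it; z points along the fingers, y is the direction in which the jaws open and shut (so a half turn about z gives the same grasp; the last joint's range is limited). The gripper opens to 85 mm and grips with 20 to 120 N. Pads are 22 mm wide; open, the fingers measure 114 mm over their backs; the gripper's body (76 mm by 85 mm) begins 54 mm behind the grasp point. The pads swing forward as they close: fully open they stand 13 mm farther back than shut.
Start: joints at [-1.057, 0.385, 0.008, 0, -1.194, -0.259], TCP at [157.549, -604.795, 231.312] pointing down, gripper open.
Joint ranges: [-3.14, 3.14], [-1.21, 2.06], [-1.07, 1.41], [-3.16, 2.05], [-2.99, -0.16], [-3.1, 3.1]. Speed limits (rad/s): [2.79, 2.79, 3.14, 3.14, 3.14, 3.14].

INTERFACE

Orientations are given as a unit quaternion [x, y, z, w].
In Python, from bench import readout, optics, workorder, nets gives the robot as it stands. The module is installed in compiled form; this text tells all that it offers.
- The arm moves only by the tool move_arm, never from a script. Its argument "steps" is a list of rows, each a list of 7 numbers: the opening, from -1 (shut) to 1 (fully open), so that 0 is half open, then the shift along the world's x, y, z in mm, then the turn, a rotation vector about the world's x, y, z in rad. In form: [[gripper, tx, ty, tz, wx, wy, wz], ...]. A call has 1 to 5 rows; each row is the pose to reach, as a shift and turn from the pose commanded when the call began; what a row does not reach only later rows make up. A row lasts 1/12 s, in which the tool goes at most 41.7 mm and 7.16 degrees, less where a joint would pass 70% of its speed; a pose out of reach is approached as far as the arm can. A call with a gripper value outside its range is refused whole. The fingers move at their own pace and stop on an object; the grip force is fixed at half the most. Time passes only in rows, so rows that repeat a pose let the fingers close. It gives the time, the measured TCP pose, the force and the opening at its end, in the units of the state.
- readout.read_state(): the state, without advancing time (a new reading comes with each control period).
- optics.get_image(name): name is "scene" or "top"; returns a dict with "frame" (420x560x3 uint8, blue, green, red), "fx", "fy", "cx", "cy" (pixels), "rvec" (rotation vector, rad) and "tvec" (3), from world to camera coordinates, as OpenCV has them. Camera axes: x right, y down, z forward; pixel columns grow to the right and rows downward; lengths in mm; the calibration is good to about 2 mm. A picture is of the moment at which its call begins. There is no depth.
- workorder.job_done(): hands the job in, once; it reports no verdict.
Trained networks look in a picture, given as the dict that the camera call returned (one of the last four; its "shot" number tells which), for a name from the list of things; names that differ only in an ending like _2 or _b are one class to them, and where a whole thing is asked for, a point or a joint stands for the part that bears it (a point fixed in the world has none). Each returns a list of dicts, best first, with "conf" (0 to 1); they miss things now and then, are a little off and sometimes report something else, mostly with a low value. They report only what shows in the picture. A call takes as long as a camera call.
- nets.silhouettes(name, picture): "region" (420x560 bool, what is visible of it) and "extent" ([left, top, right, bottom] in pixels, round what is visible of it).
- nets.tip_of(name, picture): "uv" ([column, row] in pixels: a listed point, or the origin of a listed thing).
The state is a dict: "clock": time; "joints": joint angles; "joint_vel": joint speeds; "joint_efforts": joint torques, N m; "position": TCP position; "ee_rot": TCP orientation; "contact_force": force on the tool from outside, world axes, zero at the start; "wrist_torque": the same for the moment, N m; "gripper_width": finger opening in mm.
Only numpy, scipy, OpenCV 4.12 (cv2) and the standard library are available. Lean on these libraries where they do the work, as an engineer would, in place of code of your own. Each camera call takes 0.05 s, during which the arm holds its last target.

TASK

Slide the slide-draining plate into the corner of the squaring tray until it sits snug and square against both fences, then grip it across its width at the finger cut-outs, the middle of its length, and lift it off. Hang it flat on the stand's sloping face with both keyholes over the screw heads, slide it down the slope until it is fully home, and let go. Leave the timer, bottle and clear box where they stand.

Things in the scene. Friction and masses are not known exactly. Their poses are not given: they have to be found in the camera images.
- plate_centre (a point): Centre, half-way up, of the loose aluminium draining plate: 180 long (own x, +x its upper end) x 60 wide (own y) x 11 mm high, 0.2 kg. 5 mm thick base; 3 mm thick lips, 6 mm high, along both long sides and the middle 40 mm of the -x end; two slides fixed in its middle. Starts loose on the tray, +x end to the end fence, up to 13 degrees askew, 15-35 mm short in x and 30-55 mm in y of its home.
- keyhole_low (a point): Centre of the round hole (22 mm diameter, at the underside) of the plate's lower keyhole, on the plate's centre line 71 mm towards -x from its centre. From it a slot 10 mm wide runs towards the plate's +x and ends in a half circle whose centre is 18 mm from this point. Axes as the plate's, z up out of the plate.
- keyhole_high (a point): The same for the upper keyhole, 53 mm towards +x from the plate's centre: hole 22 mm diameter, slot 10 mm wide towards +x, slot end centred 18 mm from this point.
- tray: Fixed grey squaring tray; origin on the bench under the centre of the plate's home in the corner, z up. Board from own x = -145 to +108 and y = -110 to +48 mm, 12 mm thick: its floor is at z = 12 mm. A plate pushed home to +x and +y has its centre at own x = 0, y = 0 and its axes along the tray's.
- corner (a point): Where the inner faces of the two fences would meet, on the tray's floor: tray x = 90, y = 30 mm; axes as the tray's. Fences are aluminium, 12 mm high over the floor, 14 mm thick. Long fence (to the left, +y): two blocks with inner faces at tray y = 30, x = -84 to -34 and 34 to 84 mm. End fence (far end, +x): inner face at tray x = 90, y = -26 to 24 mm.
- cutouts (a point): Mid-point between the two finger cut-outs, on the bench, at tray x = 0, y = 0. They go right through the board from tray x = -30 to +30 mm: one from y = 24 to the board's edge, between the fence blocks, one from y = -66 to -24 mm. Fingers reach into them past both long sides of the plate, a little below its underside (plate underside 12 mm over the bench).
- face (a point): Centre of the fixed steel stand's face, 80 mm over the bench. It slopes 30 degrees, rising away from the robot: x up the slope, y to the left, z out of the face. Panel 176 (x) x 44 (y) mm, 6 thick; the plate overhangs it 8 mm each side, where fingers can pass. Plate home: centre at x = 0, y = 0, z = 5.5 mm, axes along these; holes pass the heads with the centre at x = 18 mm.
- screw_low (a point): Foot of the lower shoulder screw on the face, 53 mm down the slope from the face's centre. Shank 7 mm diameter; head 15 mm diameter, its underside 7 mm and its top 11 mm above the face. Axes as the face's. Home means the slot's end rests on the shank.
- screw_high (a point): Foot of the upper shoulder screw, alike, 71 mm up the slope from the face's centre. The stand's base is 212 x 104 mm and reaches 124 mm in front of the face's centre and 88 mm behind it.
- lab_timer: Bystander: white lab timer lying flat, 62 x 62 x 19 mm, loose; origin at the centre of its underside.
- stain_bottle: Bystander: small amber screw-capped bottle, 35 mm diameter, 64 mm high, loose; origin at the centre of its underside.
- slide_box: Bystander: clear open box, 106 x 76 x 35 mm, loose; origin at the centre of its underside.

How it is judged (in metres and radians):
On the way, in this order (a step that is already met when the one before it is completed fails the run):
1. the plate sits flat in the tray's corner, snug and square against both fences (each within 3 mm, 2 degrees) (x of plate_centre in the frame of tray between -0.003 and 0.003 m and y of plate_centre in the frame of tray between -0.003 and 0.003 m and z of plate_centre in the frame of tray below 0.0205 m and angle between the x axis of plate_centre and the x axis of tray, either way round below 0.035 rad), for 0.2 s.
2. the plate is lifted clear of the tray (30 mm or more), gripped at the middle of its length (within 15 mm) (z of plate_centre in the frame of tray above 0.0475 m and x of the grasp point in the frame of plate_centre between -0.015 and 0.015 m and distance between the grasp point and plate_centre below 0.04 m), for 0.2 s.
At the end, for the whole second after the job is handed in: The plate hangs let go and at rest on the stand: flat on the sloping face (centre 3 to 8 mm above it, within 3 degrees), both screws in the slots, slid down to within 4 mm of fully home along and across the slope. Timer, bottle and clear box within 25 mm of where they stood (x of plate_centre in the frame of face between -0.004 and 0.004 m and y of plate_centre in the frame of face between -0.004 and 0.004 m and z of plate_centre in the frame of face between 0.003 and 0.008 m and angle between the x axis of plate_centre and the x axis of face, either way round below 0.05 rad and angle between the z axis of plate_centre and the z axis of face, either way round below 0.05 rad); the robot touches nothing.
It fails at once if the timer, the bottle or the clear box is moved by more than 25 mm (distance of any of lab_timer, stain_bottle, slide_box from where it was at the start of the episode above 0.025 m).
It also fails if it takes over 64 s, if anything falls off the work surface, if the arm or the gripper's body presses on something with over 40 N, if the wrist force passes 120 N, or if a joint passes its speed limit or range.

## Working session

There is one attempt and no reset: what is moved stays moved. The work goes in short steps, Python scripts to look and compute and a tool call to move; the robot and the scene stay as the last step left them, time stands still between calls to the robot, and variables do not carry over. Pictures are saved under pics/ and viewed, and the job is handed in when it is done.

Besides the shell and the picture viewer there is one more tool, called after "Call:" in YAML: its name, and indented under it one key for each argument. move_arm: Moves the arm, as the interface text tells. Its arguments: {"type":"object","properties":{"steps":{"type":"array","items":{"type":"array","items":{"type":"number"}}}},"required":["steps"]}

```bash
mkdir -p pics; ls; cat > h.py <<'E'
import numpy as np, cv2
from bench import readout, optics, workorder, nets
def cam(p):
    R,_=cv2.Rodrigues(np.array(p["rvec"],float)); t=np.array(p["tvec"],float).reshape(3)
    K=np.array([[p["fx"],0,p["cx"]],[0,p["fy"],p["cy"]],[0,0,1.]]); return K,R,t
def proj(p,X):
    K,R,t=cam(p); x=(K@(R@np.atleast_2d(X).T+t[:,None])).T; return x[:,:2]/x[:,2:]
def onz(p,uv,z):
    K,R,t=cam(p); c=-R.T@t; d=R.T@np.linalg.inv(K)@np.array([uv[0],uv[1],1.]); return c+d*(z-c[2])/d[2]
def tri(ps,uvs):
    A=[];b=[]
    for p,uv in zip(ps,uvs):
        K,R,t=cam(p); c=-R.T@t; d=R.T@np.linalg.inv(K)@np.array([uv[0],uv[1],1.]); d/=np.linalg.norm(d)
        P=np.eye(3)-np.outer(d,d); A.append(P); b.append(P@c)
    A=np.vstack(A); b=np.hstack(b); x=np.linalg.lstsq(A,b,rcond=None)[0]; return x,np.linalg.norm(A@x-b)
E
python3 - <<'E'
from h import *
np.set_printoptions(precision=1,suppress=True)
s=readout.read_state(); print(s)
S=optics.get_image("scene");T=optics.get_image("top")
for n,p in (("scene",S),("top",T)):
    cv2.imwrite(f"pics/{n}0.png",cv2.resize(p["frame"],None,fx=1.4,fy=1.4)); K,R,t=cam(p); print(n,-R.T@t,R[2],p["fx"])
for nm in ["plate_centre","keyhole_low","keyhole_high","tray","corner","cutouts","face","screw_low","screw_high","lab_timer","stain_bottle","slide_box"]:
    a=nets.tip_of(nm,S)[:2];b=nets.tip_of(nm,T)[:2]
    print(nm,[(np.array(q["uv"]),round(q["conf"],2)) for q in a],[(np.array(q["uv"]),round(q["conf"],2)) for q in b], tri([S,T],[a[0]["uv"],b[0]["uv"]]) if a and b else None)
E
```

```text
pics
{'clock': 0.0, 'joints': array([-1.1,  0.4,  0. , -0. , -1.2, -0.3]), 'joint_vel': array([ 0., -0., -0., -0., -0., -0.]), 'joint_efforts': array([  0. , -39.2,  18.8,   4.2,  -0. ,   0. ]), 'position': array([ 157.4, -604.3,  230.2]), 'ee_rot': array([-0.1,  1. ,  0. , -0. ]), 'contact_force': array([-0.6,  0.3,  1. ]), 'wrist_torque': array([-0.,  0., -0.]), 'gripper_width': 85.47026721226547}
scene [-18.  384.3 729.1] [ 0.6 -0.5 -0.6] 403.85896783673644
top [ 319.2 -120.1 1383. ] [ 0.2  0.  -1. ] 524.4549458992201
plate_centre [(array([308.5, 227.3]), 0.91)] [(array([328.9, 226.8]), 0.65)] (array([ 568.7, -227.4,    9.9]), np.float64(1.9906397713957866))
keyhole_low [(array([327.6, 241.6]), 0.56)] [(array([328.1, 253.5]), 0.82)] (array([ 496.2, -226.2,    9.7]), np.float64(4.01705305704209))
keyhole_high [(array([293.5, 216.3]), 0.69), (array([166.3, 308.7]), 0.68)] [(array([327.4, 208.7]), 0.8)] (array([ 618.3, -220.4,   20.1]), np.float64(2.832127465295335))
tray [(array([287.2, 233. ]), 0.94)] [(array([312.8, 213.3]), 0.82), (array([303.4, 181.5]), 0.45)] (array([ 609.6, -1
[... 595 characters left out ...]
oat64(3.968531759677268))
screw_high [(array([141.9, 257.5]), 0.58)] [(array([158.6, 190. ]), 0.8), (array([313. , 218.9]), 0.4)] (array([635.9, 205.8, 113.5]), np.float64(1.7117211809393833))
lab_timer [(array([298.1, 301.5]), 0.82)] [(array([253.5, 284.7]), 0.72)] (array([407.9, -35.2,   0.5]), np.float64(11.27580554586399))
stain_bottle [(array([207.2, 221.7]), 0.55), (array([143. , 256.2]), 0.43)] [(array([328.5, 254. ]), 0.66), (array([254.9, 162.1]), 0.61)] (array([548.1, -82.3, 145. ]), np.float64(211.37666002117362))
slide_box [(array([409.4, 222.4]), 0.84), (array([141.3, 257. ]), 0.67)] [(array([424.2, 285.6]), 0.84)] (array([ 417.3, -479.7,   -6.2]), np.float64(5.078190806958431))
```

View pics/scene0.png

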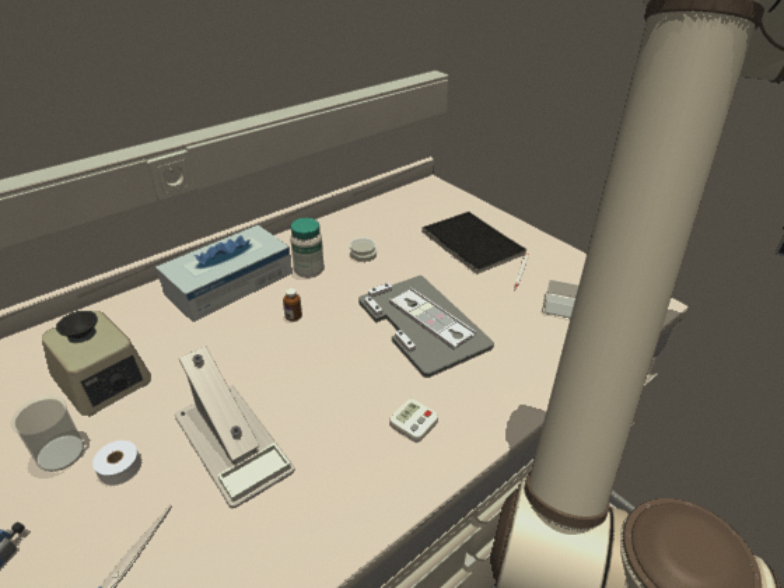

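View pics/top0.png

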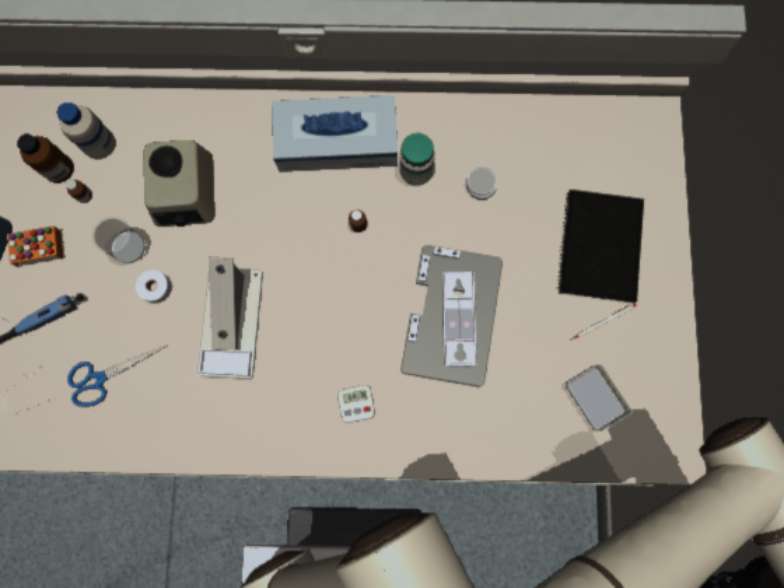

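```bash
cat > f.py <<'E'
from h import *
import pickle
S=optics.get_image("scene");T=optics.get_image("top")
def crop(p,c,w,h,k):
    f=p["frame"][c[1]:c[1]+h,c[0]:c[0]+w]; return cv2.resize(f,None,fx=k,fy=k,interpolation=cv2.INTER_CUBIC)
cv2.imwrite("pics/a1.png",np.hstack([crop(T,(280,170),90,110,5),crop(T,(135,175),65,110,5)]))
cv2.imwrite("pics/a2.png",np.hstack([crop(S,(245,190),115,85,5),crop(S,(120,240),0,85,5)]) if 0 else crop(S,(245,190),115,85,6))
cv2.imwrite("pics/a3.png",crop(S,(120,240),95,125,4))
out={}
for n in ["plate_centre","tray","face","lab_timer","stain_bottle","slide_box"]:
    for k,p in (("S",S),("T",T)):
        r=nets.silhouettes(n,p)
        for q in r[:2]: print(n,k,round(q["conf"],2),q["extent"],q["region"].sum())
        if r: out[n,k]=r[0]["region"]
pickle.dump((S,T,out),open("d.pkl","wb"))
E
python3 f.py
```

```text
plate_centre S 0.69 [281.1, 209.4, 339.2, 245.9] 1044
plate_centre T 0.64 [316.1, 192.0, 342.4, 260.2] 1403
plate_centre T 0.49 [405.9, 258.6, 450.3, 310.1] 1362
tray S 0.94 [254.1, 198.9, 352.5, 271.0] 2697
face S 0.76 [125.5, 248.9, 210.3, 361.2] 4656
face T 0.61 [143.2, 182.5, 188.0, 271.8] 3217
lab_timer S 0.89 [280.4, 284.8, 312.0, 314.1] 675
lab_timer S 0.58 [128.2, 245.5, 210.2, 364.7] 4810
lab_timer T 0.29 [316.0, 191.8, 340.5, 258.6] 1419
stain_bottle S 0.56 [201.9, 205.4, 216.4, 228.0] 260
stain_bottle S 0.5 [126.8, 246.0, 208.5, 364.6] 4792
stain_bottle T 0.35 [405.6, 259.3, 449.4, 310.4] 1287
slide_box S 0.95 [388.6, 199.5, 417.7, 222.6] 489
slide_box S 0.64 [258.4, 197.9, 354.8, 269.5] 2567
slide_box T 0.56 [405.2, 259.3, 451.0, 309.8] 1316
```

```bash
python3 - <<'E'
from h import *
import pickle
S,T,o=pickle.load(open("d.pkl","rb"))
for k,p in (("S",S),("T",T)):
    f=p["frame"].copy()
    for n,c in (("tray",(0,255,0)),("plate_centre",(0,0,255)),("face",(255,0,0))):
        if (n,k) in o:
            m=cv2.resize(o[n,k].astype(np.uint8),None,fx=1.0,fy=1.0)
            cs,_=cv2.findContours(m,cv2.RETR_LIST,cv2.CHAIN_APPROX_NONE); cv2.drawContours(f,cs,-1,c,1)
    cv2.imwrite(f"pics/m{k}.png",cv2.resize(f[150:360,110:400],None,fx=2.7,fy=2.7,interpolation=0))
E
```

```text
(no output)
```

View pics/mT.png

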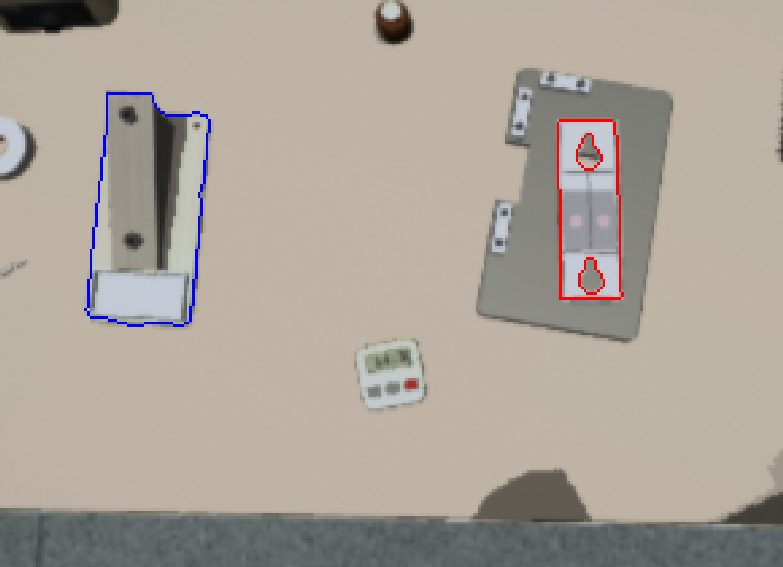

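View pics/mS.png

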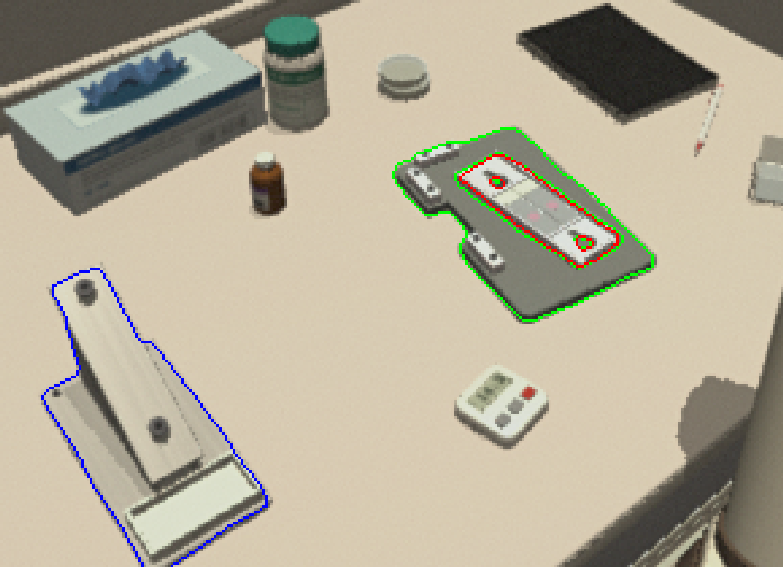

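View pics/a1.png

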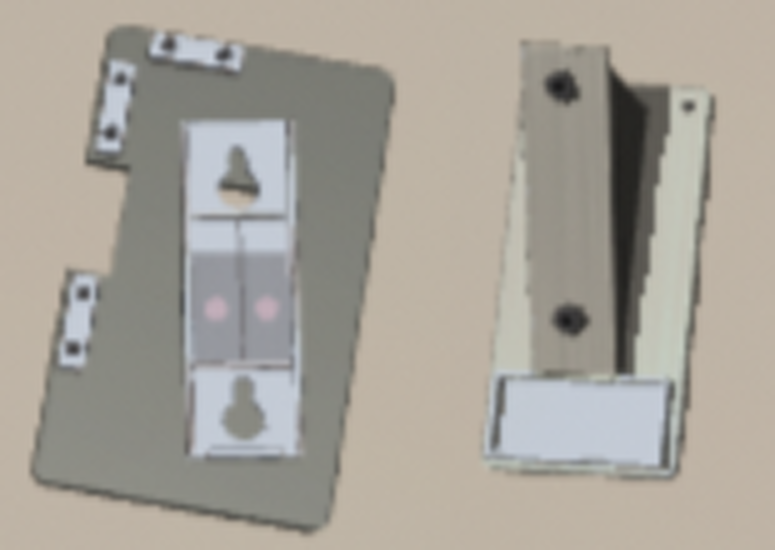

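View pics/a2.png

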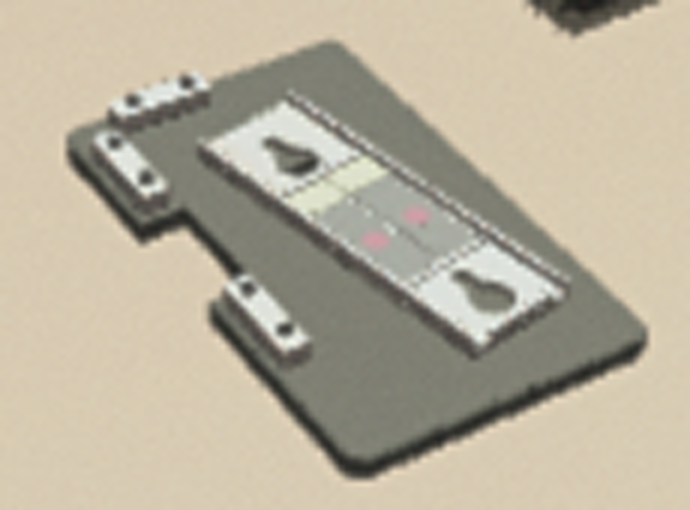

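View pics/a3.png

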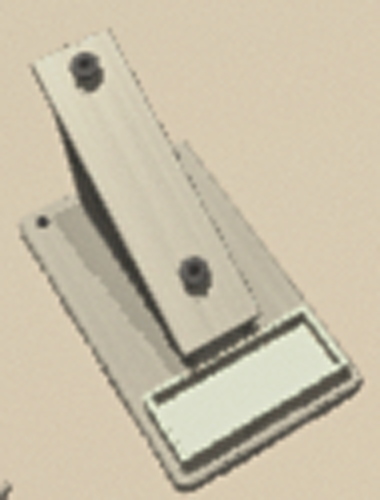

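```bash
cat > fit.py <<'E'
from h import *
import pickle
from scipy.optimize import least_squares
np.set_printoptions(precision=2,suppress=True)
S,T,o=pickle.load(open("d.pkl","rb"))
def px(a,org,k): a=np.array(a,float); return (a+.5)/k-.5+np.array(org)
def place(q,X):
    c,s=np.cos(q[2]),np.sin(q[2]); X=np.array(X,float); return np.c_[q[0]+c*X[:,0]-s*X[:,1],q[1]+s*X[:,0]+c*X[:,1],X[:,2]]
def fit(obs,q0,pl=place):
    f=lambda q: np.concatenate([(proj(p,pl(q,X))-uv).ravel() for p,X,uv in obs])
    r=least_squares(f,q0,loss='soft_l1',f_scale=.5); return r.x,f(r.x).reshape(-1,2)
tT=[((84,30,24),(135,63)),((34,30,24),(122,155)),((-34,30,24),(100,272)),((-84,30,24),(82,367)),((84,44,24),(110,58)),((34,44,24),(93,150)),((-84,44,24),(57,362)),
((90,24,24),(148,55)),((90,-26,24),(238,72)),((104,24,24),(153,30)),((104,-26,24),(243,45)),((30,24,12),(130,168)),((-30,24,12),(110,272))]
tS=[((104,24,24),(110,105)),((104,-26,24),(200,70)),((84,44,24),(97,138)),((34,44,24),(147,200)),((-34,44,24),(226,283)),((-84,44,24),(286,350)),((-84,30,24),(310,342))]
pT=[((90,30,23),(182,121)),((90,-30,23),(293,120)),((-90,-30,23),(300,457)),((-90,30,23),(187,457))]
pS=[((90,30,23),(202,143)),((90,-30,23),(292,95)),((-90,-30,23),(567,290)),((-90,30,23),(476,345))]
A=lambda L:[l[0] for l in L]
T_=lambda L:px([l[1] for l in L],(280,170),5)
S_=lambda L:px([l[1] for l in L],(245,190),6)
for nm,t,s,q0 in (("tray",tT,tS,(600,-190,-.1)),("plate",pT,pS,(569,-227,0))):
    for lab,ob in (("T",[(T,A(t),T_(t))]),("S",[(S,A(s),S_(s))]),("both",[(T,A(t),T_(t)),(S,A(s),S_(s))])):
        q,r=fit(ob,q0); print(nm,lab,q[:2],np.degrees(q[2])); print(r.T) if lab=="both" else 0
E
python3 fit.py
```

```text
tray T [ 600.   -182.44] -8.914520108565855
tray S [ 597.87 -184.58] -9.19181289279253
tray both [ 599.42 -183.  ] -8.825024470041734
[[ 0.24 -0.23 -0.07  0.35  0.08  0.38  0.07  0.21  0.63  0.05  0.44 -0.
   0.3  -0.87 -0.87 -1.43 -0.85 -0.97 -0.64  0.  ]
 [ 0.2  -0.3   1.08  0.63  0.34 -0.18  0.72  0.04 -0.28  0.09  0.15 -0.08
   0.82 -0.46  0.12 -0.01 -0.45  0.18  0.47 -0.11]]
plate T [ 567.12 -222.35] 1.1030731597735157
plate S [ 565.06 -221.57] 0.5564960949315694
plate both [ 566.59 -222.28] 0.9438693864378702
[[-0.09  0.19  0.15 -0.37 -0.87 -0.11  0.51 -0.28]
 [ 0.06  0.29  0.24  0.2  -0.2  -0.51 -0.96  0.02]]
```

```bash
cat > fit2.py <<'E'
from fit import *
print('----')
def pf(q,X):
    X=np.array(X,float); a=np.radians(30); x=X[:,0]*np.cos(a)-X[:,2]*np.sin(a); z=X[:,0]*np.sin(a)+X[:,2]*np.cos(a)+80+(q[3] if len(q)>3 else 0)
    return place(q,np.c_[x,X[:,1],z])
sT=[((88,22,0),(71,40)),((88,-22,0),(158,46)),((-88,-22,0),(166,374)),((-88,22,0),(81,372)),((71,0,11),(114,84)),((-53,0,11),(121,318))]
sS=[((88,22,0),(30,66)),((88,-22,0),(110,30)),((-88,-22,0),(258,316)),((-88,22,0),(186,354)),((71,0,11),(86,60)),((-53,0,11),(195,266))]
T2=lambda L:px([l[1] for l in L],(135,175),5)
S2=lambda L:px([l[1] for l in L],(120,240),4)
if __name__=="__main__":
  for lab,ob in (("T",[(T,A(sT),T2(sT))]),("S",[(S,A(sS),S2(sS))]),("both",[(T,A(sT),T2(sT)),(S,A(sS),S2(sS))])):
   for q0 in ((572,209,0),(572,209,0,0)):
    q,r=fit(ob,q0,pf); print(lab,q,np.degrees(q[2])); print(r.T) if lab=="both" else 0
  for n in ["lab_timer","stain_bottle","slide_box"]:pass
E
python3 fit2.py
```

```text
tray T [ 600.   -182.44] -8.914520108565855
tray S [ 597.87 -184.58] -9.19181289279253
tray both [ 599.42 -183.  ] -8.825024470041734
[[ 0.24 -0.23 -0.07  0.35  0.08  0.38  0.07  0.21  0.63  0.05  0.44 -0.
   0.3  -0.87 -0.87 -1.43 -0.85 -0.97 -0.64  0.  ]
 [ 0.2  -0.3   1.08  0.63  0.34 -0.18  0.72  0.04 -0.28  0.09  0.15 -0.08
   0.82 -0.46  0.12 -0.01 -0.45  0.18  0.47 -0.11]]
plate T [ 567.12 -222.35] 1.1030731597735157
plate S [ 565.06 -221.57] 0.5564960949315694
plate both [ 566.59 -222.28] 0.9438693864378702
[[-0.09  0.19  0.15 -0.37 -0.87 -0.11  0.51 -0.28]
 [ 0.06  0.29  0.24  0.2  -0.2  -0.51 -0.96  0.02]]
----
T [574.63 210.38  -0.04] -2.1461710211751877
T [573.86 209.41  -0.04   3.81] -2.174587641177333
S [573.79 208.96  -0.03] -1.9650464699568058
S [583.31 206.38  -0.03 -11.06] -1.7117727345494516
both [574.29 209.36  -0.04] -2.101253186353717
[[ 0.48  0.7   0.63  0.7  -0.29 -0.32 -0.11 -0.32  1.05 -0.68 -0.37 -0.39]
 [ 0.51  0.24  0.35 -0.17 -0.04 -0.03 -1.47 -1.08 -0.89  0.55  0.66  0.73]]
both [574.29 209.36  -0.04  -0.01] -2.1008047573029387
[[ 0.48  0.7   0.63  0.71 -0.29 -0.31 -0.11 -0.32  1.05 -0.68 -0.37 -0.39]
 [ 0.51  0.24  0.35 -0.17 -0.04 -0.03 -1.46 -1.07 -0.88  0.56  0.66  0.73]]
```

```bash
cat >> h.py <<'E'
from scipy.spatial.transform import Rotation as Ro
def st():
    s=readout.read_state(); R=Ro.from_quat(s["ee_rot"]).as_matrix()
    print("t %.2f pos %s F %s M %s w %.1f"%(s["clock"],np.round(s["position"],1),np.round(s["contact_force"],1),np.round(s["wrist_torque"],2),s["gripper_width"]))
    print("toolx",np.round(R[:,0],3),"y",np.round(R[:,1],3),"z",np.round(R[:,2],3),"yaw_y",round(np.degrees(np.arctan2(-R[0,1],R[1,1])),2),"j",np.round(s["joints"],2)); return s,R
E
python3 -c "
from h import *
st()"
```

```text
t 2.00 pos [ 157.5 -604.8  231.3] F [-0.8  0.8 -0. ] M [0.23 0.01 0.01] w 85.2
toolx [-0.968 -0.252  0.   ] y [-0.252  0.968  0.   ] z [-0.  0. -1.] yaw_y 14.6 j [-1.06  0.38  0.01  0.   -1.19 -0.26]
```

Call:
move_arm:
  steps:
    - [0.8, 28, 27, 0, 0, 0, -0.05]
    - [0.8, 56, 54, 0, 0, 0, -0.1]
    - [0.8, 84, 81, 0, 0, 0, -0.15]
    - [0.8, 112, 108, 0, 0, 0, -0.2]
    - [0.8, 140, 135, 0, 0, 0, -0.239]

```text
clock: 2.42
position: [298.8, -469.0, 231.9]
ee_rot: [-0.007, 1.0, -0.001, 0.001]
contact_force: [1.3, 0.2, -0.6]
gripper_width: 76.6
```

Call:
move_arm:
  steps:
    - [0.8, 28, 27, -10, 0, 0, 0]
    - [0.8, 56, 54, -20, 0, 0, 0]
    - [0.8, 84, 81, -30, 0, 0, 0]
    - [0.8, 112, 108, -40, 0, 0, 0]
    - [0.8, 140, 135, -50, 0, 0, 0]

```text
clock: 2.83
position: [439.3, -333.6, 181.7]
ee_rot: [-0.008, 1.0, -0.001, 0.001]
contact_force: [0.9, -0.2, -0.3]
gripper_width: 76.3
```

Call:
move_arm:
  steps:
    - [0.8, 26, 22, -20, 0, 0, 0]
    - [0.8, 52, 45, -40, 0, 0, 0]
    - [0.8, 78, 68, -60, 0, 0, 0]
    - [0.8, 104, 90, -80, 0, 0, 0]
    - [0.8, 129, 113, -101, 0, 0, 0]

```text
clock: 3.25
position: [568.8, -220.8, 80.1]
ee_rot: [-0.008, 1.0, -0.0, 0.001]
contact_force: [0.3, -0.8, 0.8]
gripper_width: 77.0
```

```bash
python3 -c "
from h import *
st()
S=optics.get_image('scene')
cv2.imwrite('pics/b1.png',cv2.resize(S['frame'][130:310,200:440],None,fx=3,fy=3,interpolation=cv2.INTER_CUBIC))"
```

```text
t 3.25 pos [ 568.8 -220.8   80.1] F [ 0.3 -0.8  0.8] M [-0.12 -0.02 -0.01] w 77.0
toolx [-1.    -0.017 -0.003] y [-0.017  1.    -0.001] z [ 0.003 -0.001 -1.   ] yaw_y 0.95 j [-0.1   0.5  -0.22  0.   -0.85 -1.45]
```

View pics/b1.png

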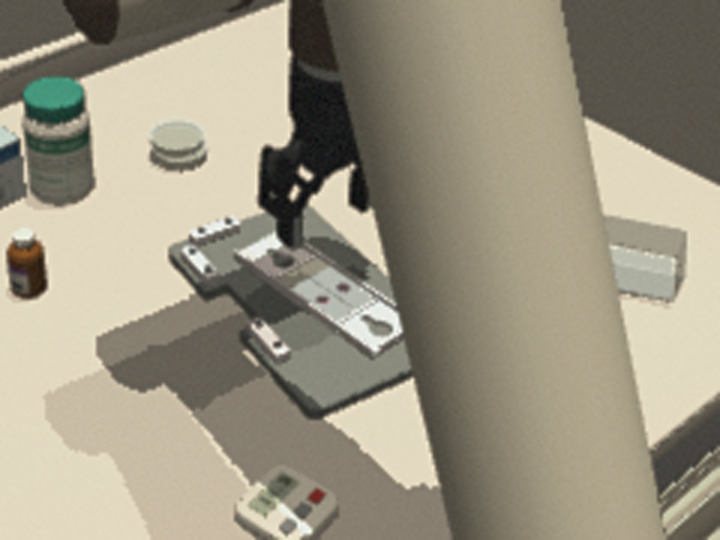

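Call:
move_arm:
  steps:
    - [0.8, 0, 0, -25, 0, 0, 0]
    - [0.8, 0, 0, -45, 0, 0, 0]
    - [0.8, 0, 0, -58, 0, 0, 0]
    - [0.8, 0, 0, -64, 0, 0, 0]
    - [0.8, 0, 0, -68, 0, 0, 0]

```text
clock: 3.72
position: [566.7, -221.9, 11.6]
ee_rot: [-0.008, 1.0, -0.0, -0.0]
contact_force: [-0.4, 0.5, 0.1]
gripper_width: 76.9
```

```bash
python3 -c "
from h import *
st()"
```

```text
t 3.72 pos [ 566.7 -221.9   11.6] F [-0.4  0.5  0.1] M [-0.02 -0.01  0.04] w 76.9
toolx [-1.    -0.016  0.   ] y [-0.016  1.    -0.   ] z [-0. -0. -1.] yaw_y 0.92 j [-0.11  0.59 -0.28  0.   -0.71 -1.45]
```

Call:
move_arm:
  steps:
    - [0.2, 0, 0, 0, 0, 0, 0]
    - [0.0, 0, 0, -1, 0, 0, 0]
    - [-1, 0, 0, -2, 0, 0, 0]
    - [-1, 0, 0, -2, 0, 0, 0]
    - [-1, 0, 0, -2, 0, 0, 0]

```text
clock: 4.13
position: [567.6, -222.4, 13.3]
ee_rot: [-0.008, 1.0, -0.001, 0.002]
contact_force: [-1.8, 0.0, 7.7]
gripper_width: 57.5
```

```bash
python3 -c "
from h import *
st()
S=optics.get_image('scene')
cv2.imwrite('pics/b2.png',cv2.resize(S['frame'][170:300,230:400],None,fx=4,fy=4,interpolation=cv2.INTER_CUBIC))"
```

```text
t 4.13 pos [ 567.6 -222.4   13.3] F [-1.8  0.   7.7] M [0.05 0.66 0.04] w 57.5
toolx [-1.    -0.017 -0.003] y [-0.017  1.    -0.001] z [ 0.003 -0.001 -1.   ] yaw_y 0.95 j [-0.11  0.59 -0.28  0.   -0.71 -1.45]
```

View pics/b2.png

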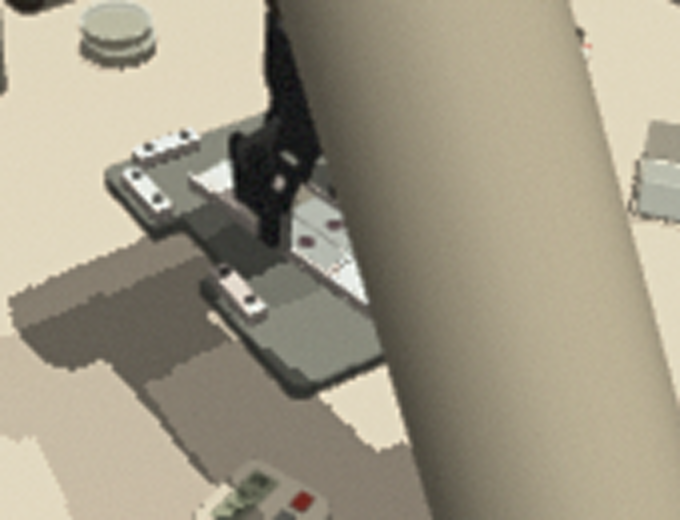

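Call:
move_arm:
  steps:
    - [-1, 0, 0, 1, 0, 0, 0]
    - [-1, 5, -1, 1, 0, 0, -0.05]
    - [-1, 10, -2, 1, 0, 0, -0.1]
    - [-1, 16, -3, 1, 0, 0, -0.14]
    - [-1, 21, -3, 1, 0, 0, -0.172]

```text
clock: 4.6
position: [586.1, -225.2, 13.3]
ee_rot: [0.079, 0.997, -0.0, -0.002]
contact_force: [-6.9, -0.1, 8.6]
gripper_width: 57.6
```

```bash
python3 -c "
from h import *
st()
S=optics.get_image('scene')
cv2.imwrite('pics/b3.png',cv2.resize(S['frame'][170:300,230:400],None,fx=4,fy=4,interpolation=cv2.INTER_CUBIC))
T=optics.get_image('top')
cv2.imwrite('pics/b3t.png',cv2.resize(T['frame'][150:300,260:400],None,fx=4,fy=4,interpolation=cv2.INTER_CUBIC))"
```

```text
t 4.60 pos [ 586.1 -225.2   13.3] F [-6.9 -0.1  8.6] M [0.01 1.9  0.12] w 57.6
toolx [-0.988  0.157  0.003] y [ 0.157  0.988 -0.001] z [-0.003 -0.    -1.   ] yaw_y -9.04 j [-0.11  0.61 -0.22  0.   -0.74 -1.62]
```

View pics/b3.png

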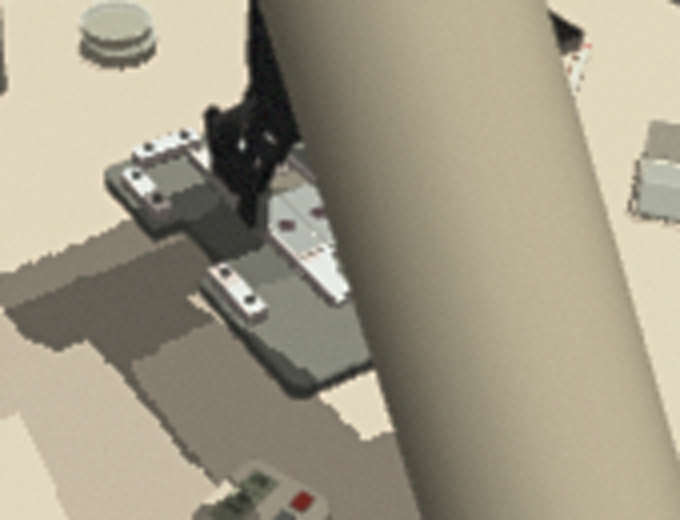

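View pics/b3t.png

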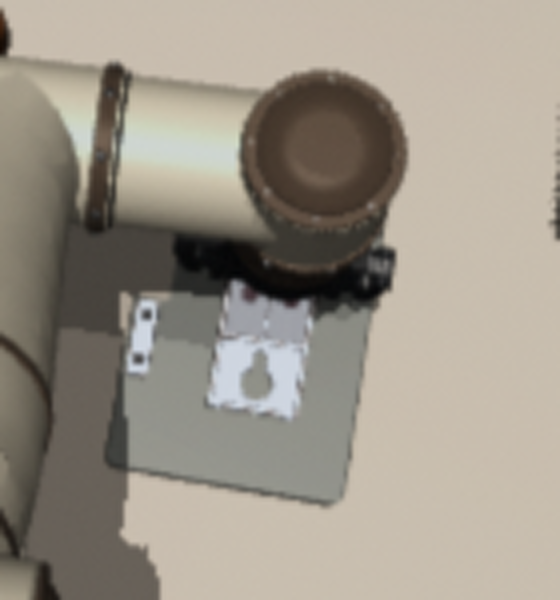

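```bash
cat >> h.py <<'E'
TR=np.array([599.2,-183.1]); TY=np.radians(-8.9)
def totray(w,TR=TR):
    d=np.array(w)[:2]-TR; c,s=np.cos(TY),np.sin(TY); return np.array([c*d[0]+s*d[1],-s*d[0]+c*d[1]])
def fromtray(v):
    c,s=np.cos(TY),np.sin(TY); return TR+np.array([c*v[0]-s*v[1],s*v[0]+c*v[1]])
E
python3 -c "
from h import *
T=optics.get_image('top')
f=lambda x,y:((x+.5)/4-.5+260,(y+.5)/4-.5+150)
for nm,a,z in (('kl',(257,380),17),('BL',(207,404),23),('BR',(296,419),23),('lipL',(215,345),23)): print(nm,totray(onz(T,f(*a),z)))
print(fromtray((-4,-43.5)),totray((586.8,-225.)))
for q in nets.tip_of('keyhole_low',T)[:2]: print(q, totray(onz(T,q['uv'],17)))
"
```

```text
kl [-72.93841136 -41.52815872]
BL [-95.07242813 -11.6491786 ]
BR [-94.77024984 -70.28783635]
lipL [-55.77047342 -10.49169848]
[ 588.51825873 -225.45741262] [ -5.76833715 -43.31392717]
{'uv': [325.6, 246.5], 'conf': 0.93} [-77.05539863 -46.76543328]
```

Call:
move_arm:
  steps:
    - [-1, 0, 0, 1, 0, 0, 0]
    - [-1, 1.5, 10, 1, 0, 0, 0]
    - [-1, 3, 20, 1, 0, 0, 0]
    - [-1, 4.6, 30, 1, 0, 0, 0]
    - [-1, 5.4, 35, 1, 0, 0, 0]

```text
clock: 5.22
position: [594.1, -188.7, 13.3]
ee_rot: [0.077, 0.997, -0.0, 0.001]
contact_force: [-0.6, -4.6, 4.4]
gripper_width: 57.8
```

```bash
python3 -c "
from h import *
s,R=st();print(totray(s['position']))"
```

```text
t 5.22 pos [ 594.1 -188.7   13.3] F [-0.6 -4.6  4.4] M [-1.37  0.21 -0.  ] w 57.8
toolx [-0.988  0.154 -0.002] y [ 0.154  0.988 -0.001] z [ 0.002 -0.001 -1.   ] yaw_y -8.84 j [-0.05  0.6  -0.24  0.   -0.73 -1.68]
[-4.15214305 -6.341209  ]
```

Now creep toward the long fence.

Call:
move_arm:
  steps:
    - [-1, 0.3, 2, 0, 0, 0, 0]
    - [-1, 0.5, 3, 0, 0, 0, 0]
    - [-1, 0.6, 4, 0, 0, 0, 0]
    - [-1, 0.6, 4, 0, 0, 0, 0]

```text
clock: 5.55
position: [594.6, -185.7, 13.4]
ee_rot: [0.077, 0.997, -0.0, 0.001]
contact_force: [-0.6, -3.4, 5.8]
gripper_width: 57.8
```

```bash
python3 -c "
from h import *
s,R=st();print(totray(s['position']))"
```

```text
t 5.55 pos [ 594.6 -185.7   13.4] F [-0.6 -3.4  5.8] M [-1.03  0.16  0.01] w 57.8
toolx [-0.988  0.154 -0.002] y [ 0.154  0.988 -0.001] z [ 0.002 -0.001 -1.   ] yaw_y -8.87 j [-0.04  0.6  -0.24  0.   -0.73 -1.68]
[-4.1566514  -3.23291064]
```

Call:
move_arm:
  steps:
    - [-1, 0.2, 1, 0, 0, 0, 0]
    - [-1, 0.3, 2, 0, 0, 0, 0]
    - [-1, 0.3, 2, 0, 0, 0, 0]

```text
clock: 5.8
position: [594.7, -184.5, 13.3]
ee_rot: [0.078, 0.997, -0.001, 0.001]
contact_force: [-1.3, -6.3, 5.7]
gripper_width: 57.3
```

```bash
python3 -c "
from h import *
s,R=st();print(totray(s['position']))"
```

```text
t 5.80 pos [ 594.7 -184.5   13.3] F [-1.3 -6.3  5.7] M [-1.86  0.19 -0.3 ] w 57.3
toolx [-0.988  0.156 -0.002] y [ 0.156  0.988 -0.001] z [ 0.002 -0.001 -1.   ] yaw_y -8.97 j [-0.04  0.6  -0.24  0.   -0.73 -1.69]
[-4.27701349 -2.06313576]
```

Call:
move_arm:
  steps:
    - [-1, 0.2, 1, 0, 0, 0, 0]
    - [-1, 0.3, 2, 0, 0, 0, 0]
    - [-1, 0.3, 2, 0, 0, 0, 0]

```text
clock: 6.05
position: [594.6, -184.2, 13.3]
ee_rot: [0.079, 0.997, -0.001, 0.001]
contact_force: [-0.1, -13.3, 4.8]
gripper_width: 57.5
```

```bash
python3 -c "
from h import *
s,R=st();print(totray(s['position']))"
```

```text
t 6.05 pos [ 594.6 -184.2   13.3] F [ -0.1 -13.3   4.8] M [-3.73  0.27 -0.54] w 57.5
toolx [-0.988  0.157 -0.002] y [ 0.157  0.988 -0.002] z [ 0.001 -0.003 -1.   ] yaw_y -9.04 j [-0.04  0.6  -0.24  0.   -0.73 -1.69]
[-4.36058907 -1.76125038]
```

Call:
move_arm:
  steps:
    - [-1, 1, -0.2, 0, 0, 0, 0]
    - [-1, 2, -0.3, 0, 0, 0, 0]
    - [-1, 3, -0.5, 0, 0, 0, 0]
    - [-1, 4, -0.6, 0, 0, 0, 0]
    - [-1, 4, -0.6, 0, 0, 0, 0]

```text
clock: 6.47
position: [594.6, -184.2, 13.3]
ee_rot: [0.079, 0.997, -0.001, -0.004]
contact_force: [-8.4, -10.1, 12.4]
gripper_width: 57.7
```

```bash
python3 -c "
from h import *
s,R=st();print(totray(s['position']))"
```

```text
t 6.47 pos [ 594.6 -184.2   13.3] F [ -8.4 -10.1  12.4] M [-2.66  2.42 -0.35] w 57.7
toolx [-0.987  0.158  0.007] y [ 0.158  0.987 -0.002] z [-0.008 -0.001 -1.   ] yaw_y -9.08 j [-0.04  0.61 -0.23  0.   -0.74 -1.69]
[-4.34327354 -1.78342851]
```

Call:
move_arm:
  steps:
    - [-1, 1, -0.2, 0, 0, 0, 0]
    - [-1, 2, -0.3, 0, 0, 0, 0]
    - [-1, 2, -0.3, 0, 0, 0, 0]

```text
clock: 6.72
position: [594.6, -184.2, 13.3]
ee_rot: [0.079, 0.997, -0.001, -0.006]
contact_force: [-12.0, -8.2, 15.9]
gripper_width: 57.6
```

```bash
python3 -c "
from h import *
s,R=st();print(totray(s['position']))"
```

```text
t 6.72 pos [ 594.6 -184.2   13.3] F [-12.   -8.2  15.9] M [-2.32  3.45 -0.33] w 57.6
toolx [-0.987  0.158  0.012] y [ 0.158  0.987 -0.003] z [-0.012 -0.001 -1.   ] yaw_y -9.09 j [-0.04  0.61 -0.23  0.   -0.74 -1.69]
[-4.33370555 -1.80505161]
```

```bash
python3 -c "
from h import *
S=optics.get_image('scene')
cv2.imwrite('pics/b4.png',cv2.resize(S['frame'][180:280,240:360],None,fx=6,fy=6,interpolation=cv2.INTER_CUBIC))
T=optics.get_image('top')
cv2.imwrite('pics/b4t.png',cv2.resize(T['frame'][160:280,270:390],None,fx=5,fy=5,interpolation=cv2.INTER_CUBIC))"
```

```text
(no output)
```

View pics/b4.png

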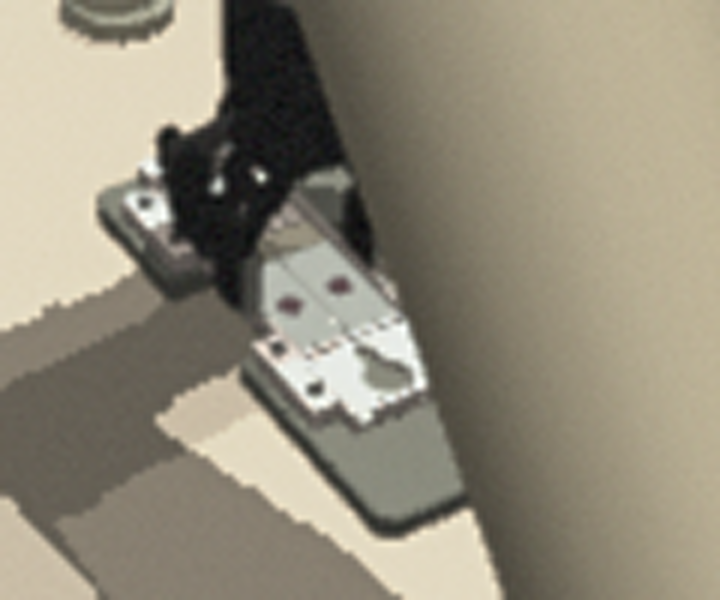

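View pics/b4t.png

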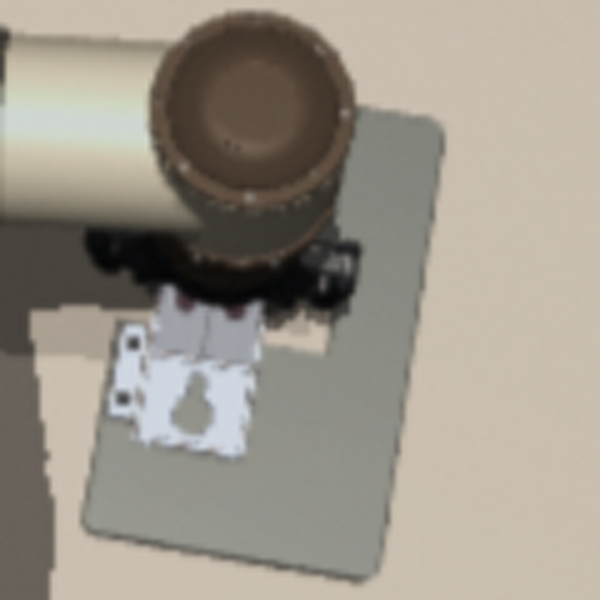

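Call:
move_arm:
  steps:
    - [-1, -0.3, -2, 1, 0, 0, 0]
    - [-1, -0.6, -4, 2, 0, 0, 0]
    - [-1, -0.6, -4, 2, 0, 0, 0]

```text
clock: 7.07
position: [598.5, -186.0, 13.5]
ee_rot: [0.078, 0.997, 0.0, -0.001]
contact_force: [-1.7, -1.1, -2.4]
gripper_width: 57.8
```

```bash
python3 -c "
from h import *
s,R=st();print(totray(s['position']))"
```

```text
t 7.07 pos [ 598.5 -186.    13.5] F [-1.7 -1.1 -2.4] M [-0.33  0.46 -0.14] w 57.8
toolx [-0.988  0.156  0.002] y [0.156 0.988 0.001] z [-0.002  0.001 -1.   ] yaw_y -9.0 j [-0.04  0.61 -0.22 -0.   -0.74 -1.68]
[-0.25034169 -3.01665776]
```

Call:
move_arm:
  steps:
    - [-1, 1, -0.2, 0, 0, 0, 0]
    - [-1, 2, -0.3, 0, 0, 0, 0]
    - [-1, 3, -0.5, 0, 0, 0, 0]
    - [-1, 3, -0.5, 0, 0, 0, 0]

```text
clock: 7.4
position: [598.5, -186.1, 13.3]
ee_rot: [0.078, 0.997, 0.0, -0.005]
contact_force: [-8.8, 2.6, 6.8]
gripper_width: 57.1
```

```bash
python3 -c "
from h import *
s,R=st();print(totray(s['position']))"
```

```text
t 7.40 pos [ 598.5 -186.1   13.3] F [-8.8  2.6  6.8] M [ 0.43  2.57 -0.13] w 57.1
toolx [-0.988  0.156  0.01 ] y [0.156 0.988 0.   ] z [-0.01   0.002 -1.   ] yaw_y -8.99 j [-0.04  0.61 -0.22 -0.   -0.75 -1.68]
[-0.22033725 -3.05624552]
```

Call:
move_arm:
  steps:
    - [-1, -1.6, 1, 0.3, 0, 0, 0]
    - [-1, -1.3, 3, 0.3, 0, 0, 0]
    - [-1, -1, 5, 0.3, 0, 0, 0]
    - [-1, -1, 5, 0.3, 0, 0, 0]

```text
clock: 7.73
position: [598.7, -184.8, 13.5]
ee_rot: [0.079, 0.997, -0.001, -0.003]
contact_force: [-4.9, -13.2, -0.5]
gripper_width: 57.8
```

```bash
python3 -c "
from h import *
s,R=st();print(totray(s['position']))"
```

```text
t 7.73 pos [ 598.7 -184.8   13.5] F [ -4.9 -13.2  -0.5] M [-3.81  1.6  -0.43] w 57.8
toolx [-0.988  0.157  0.006] y [ 0.157  0.988 -0.003] z [-0.007 -0.002 -1.   ] yaw_y -9.05 j [-0.04  0.61 -0.22  0.   -0.74 -1.69]
[-0.22449108 -1.75571518]
```

Call:
move_arm:
  steps:
    - [-1, 0, -1, -1, 0, 0, 0]
    - [0.2, 0, -1, -1, 0, 0, 0]
    - [0.6, -0.5, -2, -1, 0, 0, 0]
    - [0.8, -1, -3, -1, 0, 0, 0]
    - [0.8, -1, -3, -1, 0, 0, 0]

```text
clock: 8.15
position: [601.9, -184.9, 13.7]
ee_rot: [0.078, 0.997, 0.0, 0.001]
contact_force: [-0.6, -0.7, -0.1]
gripper_width: 77.0
```

```bash
python3 -c "
from h import *
s,R=st();print(totray(s['position']))
S=optics.get_image('scene')
cv2.imwrite('pics/b5.png',cv2.resize(S['frame'][180:280,240:360],None,fx=6,fy=6,interpolation=cv2.INTER_CUBIC))
T=optics.get_image('top')
cv2.imwrite('pics/b5t.png',cv2.resize(T['frame'][160:280,270:390],None,fx=5,fy=5,interpolation=cv2.INTER_CUBIC))"
```

```text
t 8.15 pos [ 601.9 -184.9   13.7] F [-0.6 -0.7 -0.1] M [0.08 0.01 0.07] w 77.0
toolx [-0.988  0.155 -0.002] y [0.155 0.988 0.   ] z [ 0.002 -0.    -1.   ] yaw_y -8.91 j [-0.04  0.61 -0.22 -0.   -0.74 -1.68]
[ 2.91455309 -1.32304741]
```

View pics/b5.png

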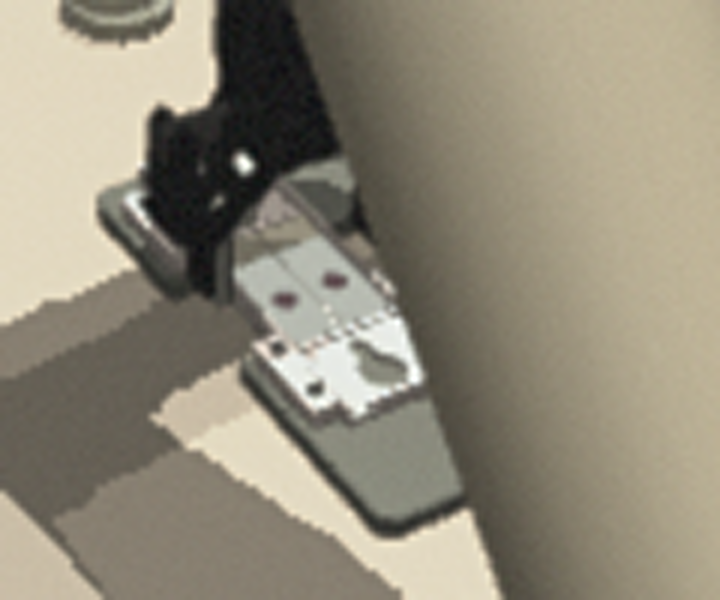

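View pics/b5t.png

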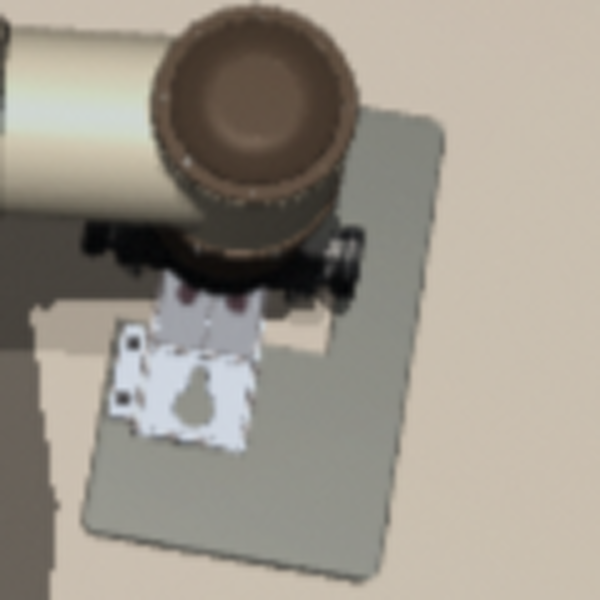

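```bash
cat > ov.py <<'E'
from h import *
from fit import place
def ov(p,name,org,w,h,k,q=(599.2,-183.1,TY),dx=0,dy=0):
    f=cv2.resize(p['frame'][org[1]:org[1]+h,org[0]:org[0]+w],None,fx=k,fy=k,interpolation=cv2.INTER_CUBIC)
    def poly(X,c):
        u=((proj(p,place(q,X))-np.array(org)+.5)*k-.5); cv2.polylines(f,[np.round(u*8).astype(int)],True,c,1,cv2.LINE_AA,3)
    R=lambda x0,x1,y0,y1,z:[(x0,y0,z),(x1,y0,z),(x1,y1,z),(x0,y1,z)]
    poly(R(-145,108,-110,48,12),(0,255,0)); poly(R(-84,-34,30,44,24),(0,255,0)); poly(R(34,84,30,44,24),(0,255,0)); poly(R(90,104,-26,24,24),(0,255,0)); poly(R(-30,30,-66,-24,12),(0,255,0))
    poly(R(-90+dx,90+dx,-30+dy,30+dy,23),(0,0,255))
    cv2.imwrite(name,f)
E
python3 - <<'E'
from ov import *
T=optics.get_image('top');S=optics.get_image('scene')
ov(T,'pics/c1.png',(285,195),75,85,7);ov(S,'pics/c2.png',(255,215),90,65,8)
E
```

```text
tray T [ 600.   -182.44] -8.914520108565855
tray S [ 597.87 -184.58] -9.19181289279253
tray both [ 599.42 -183.  ] -8.825024470041734
[[ 0.24 -0.23 -0.07  0.35  0.08  0.38  0.07  0.21  0.63  0.05  0.44 -0.
   0.3  -0.87 -0.87 -1.43 -0.85 -0.97 -0.64  0.  ]
 [ 0.2  -0.3   1.08  0.63  0.34 -0.18  0.72  0.04 -0.28  0.09  0.15 -0.08
   0.82 -0.46  0.12 -0.01 -0.45  0.18  0.47 -0.11]]
plate T [ 567.12 -222.35] 1.1030731597735157
plate S [ 565.06 -221.57] 0.5564960949315694
plate both [ 566.59 -222.28] 0.9438693864378702
[[-0.09  0.19  0.15 -0.37 -0.87 -0.11  0.51 -0.28]
 [ 0.06  0.29  0.24  0.2  -0.2  -0.51 -0.96  0.02]]
```

View pics/c1.png

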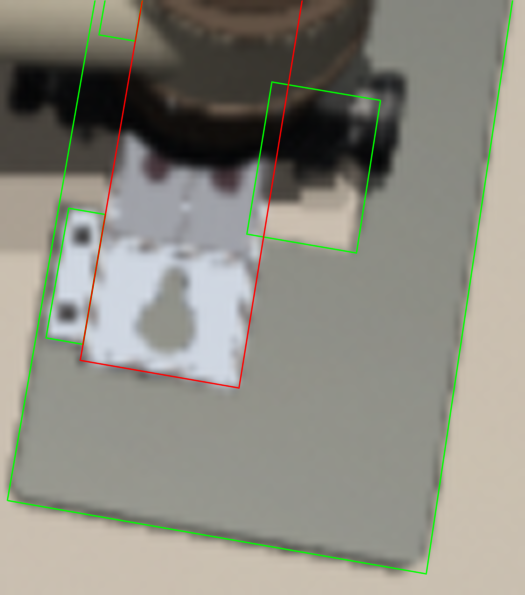

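View pics/c2.png

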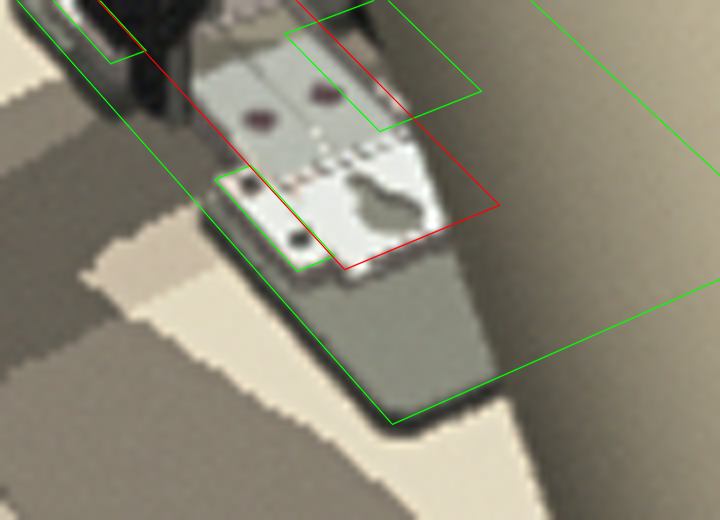

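Call:
move_arm:
  steps:
    - [0.8, -3, 0.3, -3, 0, 0, 0]
    - [0.8, -3, 0.3, -7, 0, 0, 0]
    - [0.3, -3, 0.3, -7, 0, 0, 0]
    - [0, -3, 0.3, -7, 0, 0, 0]
    - [-1, -3, 0.3, -7, 0, 0, 0]

```text
clock: 8.77
position: [597.0, -184.8, 6.4]
ee_rot: [0.078, 0.997, 0.0, -0.001]
contact_force: [-0.6, 0.6, 0.8]
gripper_width: 58.0
```

Call:
move_arm:
  steps:
    - [-1, 0, 0, 0, 0, 0, 0]
    - [-1, 0, 0, 0, 0, 0, 0]
    - [-1, 0, 0, 0, 0, 0, 0]

```text
clock: 9.02
position: [597.0, -184.8, 6.4]
ee_rot: [0.078, 0.997, 0.0, -0.001]
contact_force: [-1.9, 0.4, 0.5]
gripper_width: 58.6
```

```bash
python3 -c "
from h import *
s,R=st();print(totray(s['position']))"
```

```text
t 9.02 pos [ 597.  -184.8    6.4] F [-1.9  0.4  0.5] M [0.16 0.56 0.01] w 58.6
toolx [-0.988  0.156  0.001] y [0.156 0.988 0.   ] z [-0.001  0.    -1.   ] yaw_y -8.95 j [-0.04  0.62 -0.23 -0.   -0.72 -1.69]
[-1.9212715  -2.01229663]
```

Call:
move_arm:
  steps:
    - [-1, 0, 0, 10, 0, 0, 0]
    - [-1, 0, 0, 30, 0, 0, 0]
    - [-1, 0, 0, 60, 0, 0, 0]
    - [-1, 0, 0, 95, 0, 0, 0]
    - [-1, 0, 0, 130, 0, 0, 0]

```text
clock: 9.43
position: [597.4, -184.9, 137.9]
ee_rot: [0.078, 0.997, 0.0, -0.0]
contact_force: [1.5, 0.3, -2.3]
gripper_width: 58.1
```

Call:
move_arm:
  steps:
    - [-1, 0, 0, 30, 0, 0, 0]
    - [-1, 0, 0, 50, 0, 0, 0]
    - [-1, 0, 0, 50, 0, 0, 0]

```text
clock: 9.68
position: [600.8, -185.6, 193.4]
ee_rot: [0.078, 0.997, -0.001, 0.006]
contact_force: [0.6, -0.1, -1.6]
gripper_width: 58.6
```

```bash
python3 -c "
from h import *
s,R=st()
S=optics.get_image('scene');T=optics.get_image('top')
cv2.imwrite('pics/d1.png',cv2.resize(np.hstack([S['frame'][80:280,200:400],T['frame'][100:300,240:440]]),None,fx=2,fy=2,interpolation=cv2.INTER_CUBIC))"
```

```text
t 9.68 pos [ 600.8 -185.6  193.4] F [ 0.6 -0.1 -1.6] M [-0.02 -0.11  0.  ] w 58.6
toolx [-0.988  0.155 -0.013] y [ 0.155  0.988 -0.   ] z [ 0.013 -0.002 -1.   ] yaw_y -8.91 j [-0.04  0.41 -0.05  0.   -1.1  -1.69]
```

View pics/d1.png

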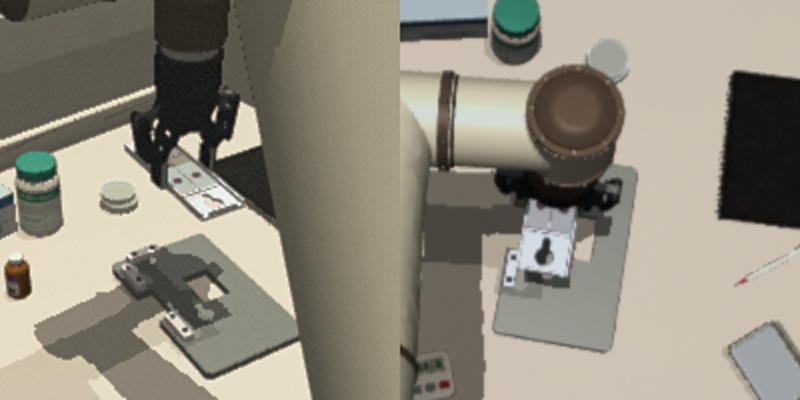

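```bash
cat >> h.py <<'E'
FO=np.array([574.3,209.4,80.]); FR=Ro.from_euler('z',-2.1,degrees=True)*Ro.from_euler('y',-30,degrees=True)
OFF=np.array([1.8,0,11.1])
def tcp_for(v,FO=FO): return FO+FR.apply(np.array(v,float))-FR.apply(OFF)
def toolR(): return FR*Ro.from_matrix(np.diag([-1.,1,-1]))
def rem(v):
    s=readout.read_state(); Rc=Ro.from_quat(s["ee_rot"]); d=tcp_for(v)-s["position"]
    print("d",np.round(d,1),"rv",np.round((toolR()*Rc.inv()).as_rotvec(),4))
def inface(s):
    R=Ro.from_quat(s["ee_rot"])*Ro.from_matrix(np.diag([-1.,1,-1])); c=s["position"]+R.apply(OFF)
    return np.round(FR.inv().apply(c-FO),1), np.round((FR.inv()*R).as_rotvec(degrees=True),2)
E
python3 -c "
from h import *
s,R=st();rem((18,0,50));print(tcp_for((18,0,50)),FR.apply([1,0,0]),FR.apply([0,0,1]))"
```

```text
t 9.78 pos [ 597.6 -184.7  187.4] F [-1.1  0.1 -2.9] M [0.06 0.01 0.02] w 58.2
toolx [-0.988  0.156 -0.002] y [0.156 0.988 0.001] z [ 0.002  0.001 -1.   ] yaw_y -8.98 j [-0.04  0.42 -0.06 -0.   -1.1  -1.69]
d [-28.8 394.3 -65.6] rv [-0.0514 -0.5193  0.1171]
[568.88325191 209.59862314 121.78838821] [ 0.86544378 -0.03173438  0.5       ] [-0.4996642   0.01832185  0.8660254 ]
```

Call:
move_arm:
  steps:
    - [-1, -3, 34, 8, -0.005, -0.052, 0.012]
    - [-1, -6, 72, 16, -0.01, -0.104, 0.024]
    - [-1, -9, 110, 20, -0.015, -0.156, 0.035]
    - [-1, -12, 148, 20, -0.02, -0.208, 0.047]
    - [-1, -15, 186, 20, -0.026, -0.26, 0.0586]

```text
clock: 10.2
position: [581.4, 2.6, 205.0]
ee_rot: [0.048, 0.99, -0.003, 0.13]
contact_force: [0.8, 0.6, -2.1]
gripper_width: 58.1
```

Call:
move_arm:
  steps:
    - [-1, -3, 38, 0, -0.005, -0.052, 0.012]
    - [-1, -6, 76, 0, -0.01, -0.104, 0.024]
    - [-1, -9, 114, 0, -0.015, -0.156, 0.035]
    - [-1, -12, 152, 0, -0.02, -0.208, 0.047]
    - [-1, -14, 186, 0, -0.026, -0.26, 0.0586]

```text
clock: 10.62
position: [570.6, 166.7, 205.7]
ee_rot: [0.02, 0.969, -0.008, 0.246]
contact_force: [1.4, -1.8, -0.9]
gripper_width: 58.2
```

Call:
move_arm:
  steps:
    - [-1, 0, 12, 0, 0, 0, 0]
    - [-1, 0, 20, 0, 0, 0, 0]
    - [-1, 0, 20, 0, 0, 0, 0]

```text
clock: 10.87
position: [572.8, 184.9, 207.1]
ee_rot: [0.022, 0.969, -0.009, 0.246]
contact_force: [0.5, 0.0, -2.4]
gripper_width: 58.4
```

```bash
python3 -c "
from h import *
s,R=st();rem((18,0,50));print(inface(s))"
```

```text
t 10.87 pos [572.8 184.9 207.1] F [ 0.5  0.  -2.4] M [0.12 1.18 0.02] w 58.4
toolx [-0.878  0.038 -0.478] y [ 0.047  0.999 -0.006] z [ 0.477 -0.027 -0.878] yaw_y -2.67 j [ 0.65  0.18 -0.7   0.83 -0.44 -2.99]
d [ -3.9  24.7 -85.3] rv [ 0.0047 -0.0257  0.01  ]
(array([ 65.1, -24.5, 121.4]), array([-0.57,  1.46, -0.34]))
```

Call:
move_arm:
  steps:
    - [-1, 0, 0, 0, 0, 0, 0]
    - [-1, 0, 0, 0, 0, 0, 0]

```text
clock: 11.03
position: [573.2, 183.3, 208.0]
ee_rot: [0.023, 0.969, -0.009, 0.247]
contact_force: [0.3, 0.1, -2.1]
gripper_width: 58.3
```

```bash
python3 -c "
from h import *
s,R=st();rem((18,0,50));print(inface(s))"
```

```text
t 11.03 pos [573.2 183.3 208. ] F [ 0.3  0.1 -2.1] M [ 0.13  1.32 -0.07] w 58.3
toolx [-0.877  0.041 -0.479] y [ 0.049  0.999 -0.005] z [ 0.478 -0.028 -0.878] yaw_y -2.82 j [ 0.65  0.17 -0.7   0.83 -0.44 -2.99]
d [ -4.3  26.3 -86.3] rv [ 0.004  -0.0242  0.0127]
(array([ 66. , -26.1, 122. ]), array([-0.61,  1.38, -0.49]))
```

Call:
move_arm:
  steps:
    - [-1, 0, 10, -20, 0, 0, 0]
    - [-1, -2, 20, -40, 0, -0.01, 0]
    - [-1, -3, 26, -50, 0, -0.02, 0.0]

```text
clock: 11.28
position: [576.9, 206.0, 174.7]
ee_rot: [0.02, 0.971, -0.008, 0.238]
contact_force: [0.7, -0.0, -1.6]
gripper_width: 58.4
```

```bash
python3 -c "
from h import *
s,R=st();rem((18,0,50));print(inface(s))"
```

```text
t 11.28 pos [576.9 206.  174.7] F [ 0.7 -0.  -1.6] M [0.04 1.15 0.  ] w 58.4
toolx [-0.886  0.035 -0.462] y [ 0.042  0.999 -0.007] z [ 0.461 -0.025 -0.887] yaw_y -2.42 j [ 0.65  0.24 -0.72  0.93 -0.38 -3.1 ]
d [ -8.    3.6 -52.9] rv [ 0.0048 -0.0438  0.0058]
(array([52. , -3.2, 91.6]), array([-0.48,  2.5 , -0.1 ]))
```

```bash
cat > kin.py <<'E'
from h import *
from scipy.optimize import least_squares
D=[([-1.057,.385,.008,0,-1.194,-.259],(157.55,-604.8,231.3)),([-.1,.5,-.22,0,-.85,-1.45],(566.5,-221.8,80.3)),([-.11,.59,-.28,0,-.71,-1.45],(566.5,-221.9,11.8)),([-.04,.61,-.22,0,-.74,-1.68],(601.9,-184.9,13.6)),
([-.04,.42,-.06,0,-1.1,-1.69],(597.6,-184.7,187.)),([.65,.24,-.72,.93,-.38,-3.1],(576.9,206,174.7)),([.65,.17,-.7,.83,-.44,-2.99],(573.2,183.3,208)),([-.04,.62,-.23,0,-.72,-1.69],(597,-184.8,6.4))]
def rot(j,s4=1,s6=1,c6=0):
    return Ro.from_euler('z',j[0])*Ro.from_euler('y',j[1]-j[2])*Ro.from_euler('x',s4*j[3])*Ro.from_euler('y',-j[4])*Ro.from_euler('x',s6*j[5]+c6)
A=Ro.from_matrix(np.array([[0,0,1],[0,1,0],[-1,0,0]],float)) # tool z = local x, y=y, x=-z
# local columns: tool axes expressed in local
def fk(j,p,s4,s6,c6):
    R=rot(j,s4,s6,c6); a,h,L1,L2,e,d,Lt=p; th=j[1]-j[2]
    w=Ro.from_euler('z',j[0]).apply([a+L1*np.sin(j[1])+L2*np.cos(th)+e*np.sin(th),d,h+L1*np.cos(j[1])-L2*np.sin(th)+e*np.cos(th)])
    return w+R.apply([Lt,0,0]), R*A
if __name__=="__main__":
    Rm=np.array([[-.886,.042,.461],[.035,.999,-.025],[-.462,-.007,-.887]])
    R0=np.array([[-.968,-.252,0],[-.252,.968,0],[0,0,-1]])
    for s4 in (1,-1):
      for s6 in (1,-1):
        R=(rot(D[0][0],s4,s6,0)*A).as_matrix(); # find c6
        best=min(((np.linalg.norm((rot(D[0][0],s4,s6,c)*A).as_matrix()-R0)+0,c) for c in np.linspace(-np.pi,np.pi,721)))
        print(s4,s6,best,np.linalg.norm((rot(D[5][0],s4,s6,best[1])*A).as_matrix()-Rm))
    f=lambda p,s4: np.concatenate([fk(j,p,s4,1,0)[0]-np.array(x) for j,x in D])
    for s4 in (1,-1):
        r=least_squares(f,[0,300,400,400,0,-150,250],args=(s4,)); print(s4,r.x,np.abs(r.fun).max())
E
python3 kin.py
```

```text
1 1 (np.float64(0.0046160186395285945), np.float64(-1.0559241974565694)) 2.6485254152945776
1 -1 (np.float64(0.0005004930087644192), np.float64(-1.5707963267948966)) 2.269670367901185
-1 1 (np.float64(0.0046160186395285945), np.float64(-1.0559241974565694)) 0.8364726499673438
-1 -1 (np.float64(0.0005004930087644192), np.float64(-1.5707963267948966)) 0.004873845264034307
1 [ 205.40818577  102.4252159   352.73198468  256.78516083   57.23029596
 -182.50110918  178.58962771] 73.89520078506445
-1 [ 143.75383789  208.94579067  443.5785188   301.74776143   25.31555976
 -144.58588854  317.31669453] 60.7258410217423
```

```bash
cat > kin2.py <<'E'
from kin import *
def fk2(j,p):
    a,h,L1,L2,e,d,Lt,d2,e2,al=p; th=j[1]-j[2]
    B=Ro.from_euler('z',j[0]); F=B*Ro.from_euler('y',th); W=F*Ro.from_euler('x',-j[3]); U=W*Ro.from_euler('y',-j[4])
    w=B.apply([a+L1*np.sin(j[1]+al),d,h+L1*np.cos(j[1]+al)])+F.apply([L2,0,e])+W.apply([0,d2,0])+U.apply([Lt,0,e2])
    return w, rot(j,-1,-1,-np.pi/2)*A
if __name__=="__main__":
    s=readout.read_state(); print(s['joints'],s['position'])
    f=lambda p: np.concatenate([(fk2(j,p)[0]-np.array(x)) for j,x in D]+[(np.array(p)-P0)*.01])
    P0=np.array([0,300,400,400,0,-80,200,-80,0,0])
    r=least_squares(f,P0); print(r.x,np.round(r.fun[:-10].reshape(-1,3),1))
E
python3 kin2.py
```

```text
[ 0.6487295   0.23542257 -0.72209687  0.93056735 -0.38170785 -3.09620843] [576.90131866 206.00389717 174.68627719]
[ 3.01024830e+00  1.47439753e+02  5.45577420e+02  4.10910284e+02
  6.35833715e+00 -6.52229468e+00  2.66010762e+02 -1.54247141e+02
 -9.98722003e+00  4.52299227e-02] [[-0.3 -1.   0.6]
 [ 3.8  3.   1.4]
 [-3.6 -2.  -1.1]
 [-1.1 -0.   1.5]
 [-1.8 -0.  -2. ]
 [ 1.2  0.8 -2.1]
 [-1.3 -0.9  1.9]
 [ 2.  -0.1 -0.2]]
```

```bash
cat > ik.py <<'E'
from kin2 import *
D2=D
P0=np.array([0,300,400,400,0,-80,200,-80,0,0])
P=least_squares(lambda p: np.concatenate([(fk2(j,p)[0]-np.array(x)) for j,x in D]+[(np.array(p)-P0)*.01]),P0).x
lo=np.array([-3.14,-1.21,-1.07,-3.16,-2.99,-3.1]);hi=np.array([3.14,2.06,1.41,2.05,-.16,3.1])
def ik(pos,R,seeds=60,rng=np.random.default_rng(0)):
    sols=[]
    for k in range(seeds):
        x0=rng.uniform([-1,-.5,-1.2,-3.1,-2.9,-3.5],[1.5,1.5,1.4,3.1,-.1,3.5])
        f=lambda j:np.r_[(fk2(j,P)[0]-pos)/100,(fk2(j,P)[1]*R.inv()).as_rotvec()]
        r=least_squares(f,x0)
        if np.linalg.norm(r.fun)<1e-4 and -2.99<=r.x[4]<=-.1:
            x=r.x.copy()
            if not any(np.allclose(x,y,atol=1e-2) for y in sols): sols.append(x)
    return sols
E
python3 - <<'E'
from ik import *
np.set_printoptions(precision=2,suppress=True)
flip=Ro.from_euler('z',np.pi)
for v in ((18,0,40),(18,0,5.5),(0,0,5.5)):
    for n,R in (("orig",toolR()),("flip",toolR()*flip)):
        print(v,n); [print("   ",x, np.all((x>lo)&(x<hi))) for x in ik(tcp_for(v),R,30)]
E
```

```text
(18, 0, 40) orig
    [ 0.35  0.3  -0.87 -4.29 -0.21  2.37] False
    [ 0.35  0.3  -0.87  1.99 -0.21 -3.92] False
    [ 0.35  0.3  -0.87  1.99 -0.21  2.37] True
    [ 0.35  0.3  -0.87 -4.29 -0.21 -3.92] False
    [-2.79 -0.41 -2.4   5.04 -0.2   2.46] False
(18, 0, 40) flip
    [ 0.35  0.3  -0.87  1.99 -0.21 -0.77] True
    [ 3.5  -0.41 -2.4  -1.24 -0.2  -0.68] False
    [-2.45 -2.03 -0.3  -2.56 -2.49 -4.89] False
    [ 0.35  0.3  -0.87  1.99 -0.21  5.51] False
    [ 0.72  1.94  3.34  0.6  -2.48  1.38] False
    [ 0.35  0.3  -0.87 -4.29 -0.21 -0.77] False
    [ 0.35  0.3  -0.87  1.99 -0.21 -7.06] False
(18, 0, 5.5) orig
    [ 0.27  0.38 -0.82  2.26 -0.2  -4.11] False
    [ 0.27  0.38 -0.82  2.26 -0.2   2.17] False
    [ 0.27  0.38 -0.82  2.26 -0.2   8.46] False
    [ 0.27  0.38 -0.82 -4.02 -0.2   2.17] False
    [ 0.27  0.38 -0.82 -4.02 -0.2  -4.11] False
    [ 0.7   2.    3.35  0.55 -2.44 -1.81] False
(18, 0, 5.5) flip
    [ 0.27  0.38 -0.82  2.26 -0.2  -0.97] False
    [ 0.27  0.38 -0.82  2.26 -0.2  -7.25] False
    [ 0.27  0.38 -0.82 -4.02 -0.2  -0.97] False
    [-2.88 -0.48 -2.44 -0.94 -0.18 -0.9 ] False
(0, 0, 5.5) orig
    [ 0.25  0.38 -0.84  2.37 -0.21 -4.2 ] False
    [ 0.25  0.38 -0.84  2.37 -0.21  2.08] False
(0, 0, 5.5) flip
    [ 0.25  0.38 -0.84  2.37 -0.21 -1.06] False
    [ 0.72  2.02 -2.9  -5.71 -2.45  1.34] False
    [ 0.25  0.38 -0.84 -3.91 -0.21 -1.06] False
    [ 0.72  2.02 -2.9   0.57 -2.45  1.34] False
```

```bash
python3 - <<'E'
from ik import *
np.set_printoptions(precision=2,suppress=True)
for b in (15,20,25,30):
    tilt=Ro.from_euler('y',b,degrees=True)  # relative to plate frame: tool leans
    for nm,RP,pos in (("tray",Ro.from_euler('z',-8.9,degrees=True),np.array([598,-184.5,17.5])),("stand",FR,FO+FR.apply([18,0,40])),("home",FR,FO+FR.apply([0,0,5.5]))):
        Rp=RP*tilt
        pos2=pos-Rp.apply([0,0,11.])
        R=Rp*Ro.from_matrix(np.diag([-1.,1,-1]))
        print(b,nm,[ (x) for x in ik(pos2,R,12) if np.all((x>lo)&(x<hi))], (R.as_matrix()[:,2]))
E
```

```text
15 tray [array([-0.05,  0.72, -0.03, -0.03, -1.08, -1.66])] [-0.26  0.04 -0.97]
15 stand [array([ 0.68,  0.37, -0.5 ,  0.34, -0.53, -2.57])] [ 0.26 -0.01 -0.97]
15 home [array([ 0.68,  0.42, -0.56,  0.42, -0.43, -2.65])] [ 0.26 -0.01 -0.97]
20 tray [array([-0.05,  0.76,  0.03, -0.04, -1.19, -1.65])] [-0.34  0.05 -0.94]
20 stand [array([ 0.67,  0.4 , -0.38,  0.18, -0.67, -2.41])] [ 0.17 -0.01 -0.98]
20 home [array([ 0.66,  0.45, -0.42,  0.21, -0.57, -2.44])] [ 0.17 -0.01 -0.98]
25 tray [array([-0.06,  0.8 ,  0.1 , -0.04, -1.3 , -1.65])] [-0.42  0.07 -0.91]
25 stand [array([ 0.64,  0.43, -0.29,  0.08, -0.79, -2.3 ])] [ 0.09 -0.   -1.  ]
25 home [array([ 0.64,  0.48, -0.32,  0.08, -0.71, -2.31])] [ 0.09 -0.   -1.  ]
30 tray [array([-0.06,  0.84,  0.16, -0.05, -1.41, -1.65])] [-0.49  0.08 -0.87]
30 stand [array([ 0.62,  0.46, -0.2 ,  0.  , -0.91, -2.23])] [ 0.  0. -1.]
30 home [array([ 0.62,  0.51, -0.23,  0.  , -0.83, -2.23])] [ 0.  0. -1.]
```

```bash
cat >> h.py <<'E'
def go(pos,Rt):
    s=readout.read_state(); Rc=Ro.from_quat(s["ee_rot"]); print("d",np.round(np.array(pos)-s["position"],1),"rv",np.round((Rt*Rc.inv()).as_rotvec(),4))
LV=Ro.from_euler('z',-8.95,degrees=True)*Ro.from_matrix(np.diag([-1.,1,-1]))
E
python3 -c "
from h import *
s,R=st();p=fromtray((-4.4,-4.5));print(p);go([p[0],p[1],60],LV)"
```

```text
t 11.28 pos [576.9 206.  174.7] F [ 0.7 -0.  -1.6] M [0.04 1.15 0.  ] w 58.4
toolx [-0.886  0.035 -0.462] y [ 0.042  0.999 -0.007] z [ 0.461 -0.025 -0.887] yaw_y -2.42 j [ 0.65  0.24 -0.72  0.93 -0.38 -3.1 ]
[ 594.15677985 -186.8650937 ]
d [  17.3 -392.9 -114.7] rv [ 0.0539  0.4772 -0.1133]
```

Call:
move_arm:
  steps:
    - [-1, 2, -20, 15, 0.005, 0.06, -0.014]
    - [-1, 4, -55, 20, 0.013, 0.12, -0.028]
    - [-1, 6, -92, 20, 0.02, 0.18, -0.04]
    - [-1, 8, -130, 20, 0.026, 0.24, -0.055]
    - [-1, 9, -168, 20, 0.032, 0.3, -0.07]

```text
clock: 11.7
position: [586.3, 70.4, 197.3]
ee_rot: [0.053, 0.994, -0.0, 0.091]
contact_force: [2.8, -2.0, -1.4]
gripper_width: 58.4
```

Call:
move_arm:
  steps:
    - [-1, 2, -38, 0, 0.005, 0.045, -0.01]
    - [-1, 4, -76, 0, 0.01, 0.09, -0.02]
    - [-1, 6, -114, 0, 0.015, 0.13, -0.03]
    - [-1, 8, -152, -10, 0.02, 0.177, -0.04]
    - [-1, 8, -190, -20, 0.022, 0.177, -0.043]

```text
clock: 12.12
position: [597.4, -123.2, 177.0]
ee_rot: [0.077, 0.997, 0.003, 0.005]
contact_force: [1.7, 0.0, -2.6]
gripper_width: 58.1
```

Call:
move_arm:
  steps:
    - [-1, 0, -25, -20, 0, 0, 0]
    - [-1, 0, -35, -50, 0, 0, 0]
    - [-1, 0, -35, -80, 0, 0, 0]
    - [-1, 0, -35, -90, 0, 0, 0]
    - [-1, 0, -35, -90, 0, 0, 0]

```text
clock: 12.53
position: [592.8, -156.8, 83.2]
ee_rot: [0.077, 0.997, 0.001, 0.0]
contact_force: [-0.6, 0.4, -2.2]
gripper_width: 58.6
```

```bash
python3 -c "
from h import *
s,R=st();p=fromtray((-4.4,-4.5));go([p[0],p[1],40],LV)"
```

```text
t 12.53 pos [ 592.8 -156.8   83.2] F [-0.6  0.4 -2.2] M [0.01 0.06 0.04] w 58.6
toolx [-0.988  0.154 -0.   ] y [0.154 0.988 0.003] z [ 0.001  0.003 -1.   ] yaw_y -8.85 j [ 0.    0.5  -0.21 -0.   -0.86 -1.73]
d [  1.3 -30.1 -43.2] rv [-0.0029  0.0007 -0.0017]
```

Call:
move_arm:
  steps:
    - [-1, 1, -20, 0, 0, 0, 0]
    - [-1, 1.3, -30, -10, -0.003, 0, -0.002]
    - [-1, 1.3, -30, -35, -0.003, 0, -0.002]
    - [-1, 1.3, -30, -48, -0.003, 0, -0.002]
    - [-1, 1.3, -30, -48, -0.003, 0, -0.002]

```text
clock: 12.95
position: [594.5, -186.6, 36.3]
ee_rot: [0.078, 0.997, -0.0, 0.002]
contact_force: [0.4, -0.4, -2.8]
gripper_width: 58.5
```

```bash
python3 - <<'E'
from h import *
s,R=st();p=fromtray((-4.4,-4.5));go([p[0],p[1],6.4],LV)
S=optics.get_image('scene');T=optics.get_image('top')
cv2.imwrite('pics/e1.png',cv2.resize(S['frame'][150:280,230:380],None,fx=5,fy=4.5,interpolation=cv2.INTER_CUBIC))
E
```

```text
t 12.95 pos [ 594.5 -186.6   36.3] F [ 0.4 -0.4 -2.8] M [0.07 0.13 0.  ] w 58.5
toolx [-0.988  0.155 -0.003] y [ 0.155  0.988 -0.   ] z [ 0.003 -0.001 -1.   ] yaw_y -8.91 j [-0.04  0.57 -0.22  0.   -0.77 -1.68]
d [ -0.4  -0.2 -29.9] rv [ 0.0009  0.0034 -0.0008]
```

View pics/e1.png

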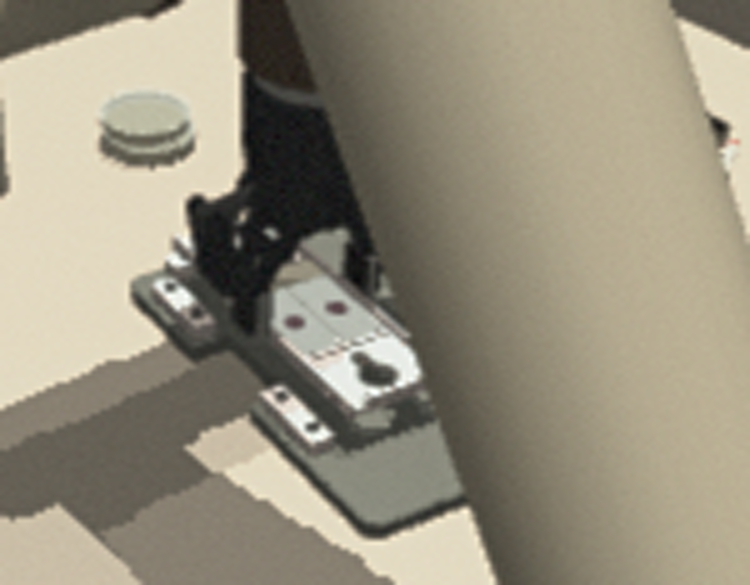

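Good; lower until it touches the floor.

Call:
move_arm:
  steps:
    - [-1, 0, 0, -15, 0, 0, 0]
    - [-1, 0, 0, -24, 0, 0, 0]
    - [-1, 0, 0, -28, 0, 0, 0]
    - [-1, 0, 0, -30, 0, 0, 0]
    - [-1, 0, 0, -30, 0, 0, 0]

```text
clock: 13.47
position: [597.5, -187.0, 12.0]
ee_rot: [0.076, 0.997, -0.001, 0.006]
contact_force: [-2.5, 3.6, 10.1]
gripper_width: 58.3
```

```bash
python3 - <<'E'
from h import *
s,R=st()
E
```

```text
t 13.47 pos [ 597.5 -187.    12. ] F [-2.5  3.6 10.1] M [0.72 0.7  0.14] w 58.3
toolx [-0.988  0.152 -0.012] y [ 0.152  0.988 -0.001] z [ 0.011 -0.003 -1.   ] yaw_y -8.72 j [-0.04  0.61 -0.24  0.   -0.71 -1.68]
```

```bash
python3 - <<'E'
from h import *
s,R=st()
S=optics.get_image('scene');T=optics.get_image('top');st()
cv2.imwrite('pics/e2.png',cv2.resize(S['frame'][180:280,240:360],None,fx=6,fy=6,interpolation=cv2.INTER_CUBIC))
E
```

```text
t 13.47 pos [ 597.5 -187.    12. ] F [-2.5  3.6 10.1] M [0.72 0.7  0.14] w 58.3
toolx [-0.988  0.152 -0.012] y [ 0.152  0.988 -0.001] z [ 0.011 -0.003 -1.   ] yaw_y -8.72 j [-0.04  0.61 -0.24  0.   -0.71 -1.68]
t 13.57 pos [ 597.5 -187.    12. ] F [-4.4  2.5 10. ] M [0.75 0.66 0.19] w 58.2
toolx [-0.988  0.151 -0.012] y [ 0.151  0.988 -0.001] z [ 0.011 -0.003 -1.   ] yaw_y -8.71 j [-0.04  0.61 -0.24  0.   -0.71 -1.68]
```

View pics/e2.png

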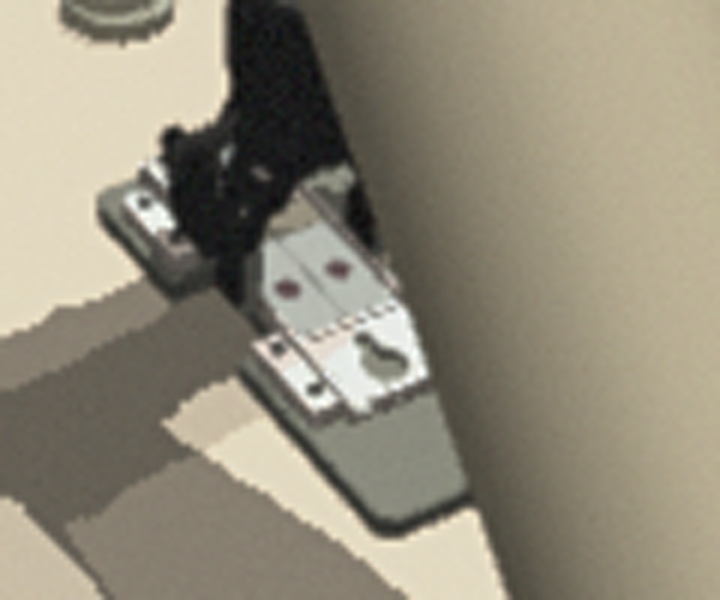

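Call:
move_arm:
  steps:
    - [-1, 0, 0, 10, 0, 0, 0]
    - [-1, -4, -1, 17, 0, 0, 0]
    - [-1, -8, -2, 17, 0, 0, 0]
    - [-1, -8, -2, 17, 0, 0, 0]

```text
clock: 13.9
position: [586.9, -189.3, 26.0]
ee_rot: [0.077, 0.997, -0.001, 0.004]
contact_force: [0.1, -0.1, -2.2]
gripper_width: 58.4
```

```bash
python3 - <<'E'
from h import *
s,R=st();print(totray(s['position']))
S=optics.get_image('scene');T=optics.get_image('top')
cv2.imwrite('pics/e3.png',cv2.resize(S['frame'][160:280,240:360],None,fx=5,fy=5,interpolation=cv2.INTER_CUBIC))
E
```

```text
t 13.90 pos [ 586.9 -189.3   26. ] F [ 0.1 -0.1 -2.2] M [0.09 0.14 0.03] w 58.4
toolx [-0.988  0.154 -0.007] y [ 0.154  0.988 -0.001] z [ 0.007 -0.002 -1.   ] yaw_y -8.88 j [-0.05  0.58 -0.25  0.   -0.74 -1.68]
[-11.20551121  -8.06636413]
```

View pics/e3.png

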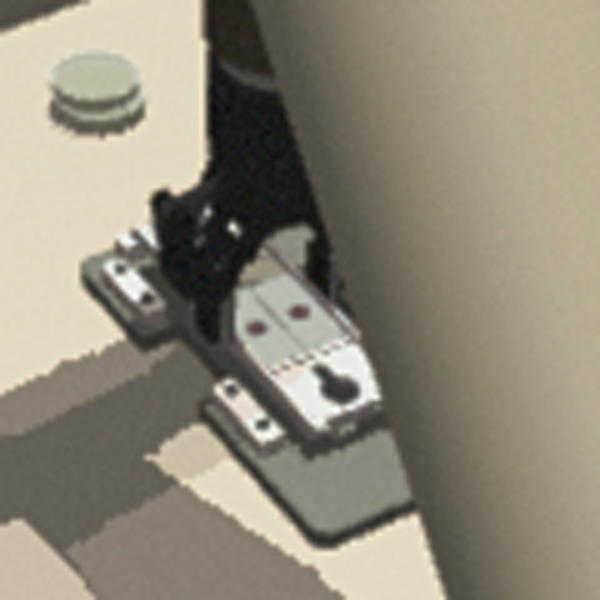

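Call:
move_arm:
  steps:
    - [-1, 3.5, 3.5, 0, 0, 0, 0]
    - [-1, 3.5, 3.5, -8, 0, 0, 0]
    - [-1, 3.5, 3.5, -14, 0, 0, 0]
    - [-1, 3.5, 3.5, -18, 0, 0, 0]
    - [-1, 3.5, 3.5, -18, 0, 0, 0]

```text
clock: 14.42
position: [591.5, -185.6, 6.9]
ee_rot: [0.077, 0.997, -0.001, 0.003]
contact_force: [0.2, 1.2, 2.1]
gripper_width: 58.6
```

```bash
python3 - <<'E'
from h import *
s,R=st();print(totray(s['position']))
E
```

```text
t 14.42 pos [ 591.5 -185.6    6.9] F [0.2 1.2 2.1] M [0.34 0.17 0.01] w 58.6
toolx [-0.988  0.153 -0.007] y [ 0.153  0.988 -0.001] z [ 0.006 -0.002 -1.   ] yaw_y -8.79 j [-0.04  0.61 -0.26  0.   -0.7  -1.68]
[-7.1955151  -3.63816173]
```

Call:
move_arm:
  steps:
    - [0.5, 0, 0, 0, 0, 0, 0]
    - [0.8, 0, 0, 0, 0, 0, 0]
    - [0.8, -1, 0, 2, 0.018, 0.115, 0]
    - [0.8, -2, 0, 3, 0.036, 0.23, 0]
    - [0.8, -3, 0.5, 3, 0.054, 0.345, 0]

```text
clock: 14.83
position: [588.9, -185.5, 12.5]
ee_rot: [0.076, 0.982, 0.013, -0.17]
contact_force: [1.8, 0.1, -0.3]
gripper_width: 76.9
```

Call:
move_arm:
  steps:
    - [0.8, 0, 0, 0, 0, 0, 0]
    - [0.8, 0, 0, 0, 0, 0, 0]

```text
clock: 15.0
position: [588.9, -185.3, 8.8]
ee_rot: [0.076, 0.982, 0.013, -0.17]
contact_force: [-0.0, -0.6, 0.0]
gripper_width: 76.8
```

```bash
python3 - <<'E' | tail -12
from ov import *
s,R=st();print(totray(s['position']))
S=optics.get_image('scene');T=optics.get_image('top')
for nm in ('keyhole_low','plate_centre'):
    for q in nets.tip_of(nm,T)[:1]: print(nm,q, totray(onz(T,q['uv'],17)))
ov(T,'pics/c3.png',(285,195),75,85,7,dx=-5,dy=-2);ov(S,'pics/c4.png',(255,215),90,65,8,dx=-5,dy=-2)
E
```

```text
[ 0.2  -0.3   1.08  0.63  0.34 -0.18  0.72  0.04 -0.28  0.09  0.15 -0.08
   0.82 -0.46  0.12 -0.01 -0.45  0.18  0.47 -0.11]]
plate T [ 567.12 -222.35] 1.1030731597735157
plate S [ 565.06 -221.57] 0.5564960949315694
plate both [ 566.59 -222.28] 0.9438693864378702
[[-0.09  0.19  0.15 -0.37 -0.87 -0.11  0.51 -0.28]
 [ 0.06  0.29  0.24  0.2  -0.2  -0.51 -0.96  0.02]]
t 15.00 pos [ 588.9 -185.3    8.8] F [-0.  -0.6  0. ] M [-0.11 -0.62  0.02] w 76.8
toolx [-0.93  0.14  0.34] y [ 0.15  0.99 -0.  ] z [-0.33  0.05 -0.94] yaw_y -8.84 j [-0.06  0.75  0.03 -0.03 -1.19 -1.65]
[-9.87 -3.81]
keyhole_low {'uv': [310.8, 244.0], 'conf': 0.85} [-77.22  -7.45]
plate_centre {'uv': [314.2, 218.1], 'conf': 0.56} [-7.27 -5.06]
```

View pics/c3.png

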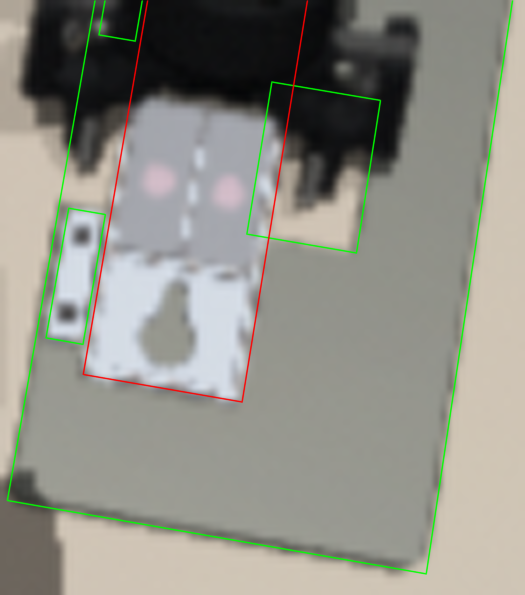

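View pics/c4.png

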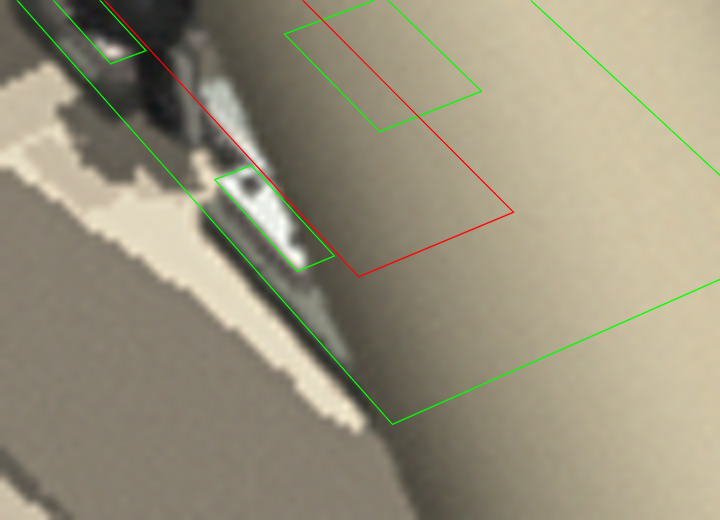

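Call:
move_arm:
  steps:
    - [0.3, 0, 0, 0, 0, 0, 0]
    - [0.1, 0, 0, 0, 0, 0, 0]
    - [-1, 0, 0, 0, 0, 0, 0]
    - [-1, 0, 0, 0, 0, 0, 0]
    - [-1, 0, 0, 0, 0, 0, 0]

```text
clock: 15.62
position: [588.9, -185.2, 11.9]
ee_rot: [0.075, 0.983, 0.013, -0.169]
contact_force: [-0.2, 1.2, 5.9]
gripper_width: 58.2
```

```bash
sed -i 's/^print/#print/' fit.py; python3 - <<'E' | tail -4
from h import *
s,R=st();print(totray(s['position']))
E
```

```text
t 15.62 pos [ 588.9 -185.2   11.9] F [-0.2  1.2  5.9] M [ 0.38 -0.12 -0.13] w 58.2
toolx [-0.932  0.144  0.333] y [ 0.153  0.988 -0.001] z [-0.33   0.05  -0.943] yaw_y -8.78 j [-0.06  0.75  0.03 -0.03 -1.19 -1.65]
[-9.8570278  -3.64887612]
```

Call:
move_arm:
  steps:
    - [-1, 0, 0, 8, 0, 0, 0]
    - [-1, 0, 0, 25, 0, 0, 0]
    - [-1, 0, 0, 60, 0, 0, 0]
    - [-1, 0, 0, 100, 0, 0, 0]
    - [-1, 0, 0, 140, 0, 0, 0]

```text
clock: 16.03
position: [587.3, -185.1, 150.7]
ee_rot: [0.076, 0.982, 0.013, -0.171]
contact_force: [1.6, 0.2, -2.1]
gripper_width: 58.2
```

Call:
move_arm:
  steps:
    - [-1, 0, 0, 30, 0, 0, 0]
    - [-1, 0, 0, 40, 0, 0, 0]
    - [-1, 0, 0, 40, 0, 0, 0]

```text
clock: 16.28
position: [589.5, -185.4, 193.5]
ee_rot: [0.076, 0.983, 0.013, -0.166]
contact_force: [-0.3, 1.2, -3.0]
gripper_width: 58.3
```

```bash
python3 -c "
from h import *
s,R=st()
S=optics.get_image('scene');T=optics.get_image('top')
cv2.imwrite('pics/d2.png',cv2.resize(np.hstack([S['frame'][80:280,200:400],T['frame'][100:300,240:440]]),None,fx=2,fy=2,interpolation=cv2.INTER_CUBIC))"
```

```text
t 16.28 pos [ 589.5 -185.4  193.5] F [-0.3  1.2 -3. ] M [-0.09 -0.87  0.01] w 58.3
toolx [-0.933  0.145  0.329] y [ 0.153  0.988 -0.   ] z [-0.325  0.05  -0.944] yaw_y -8.82 j [-0.06  0.57  0.2  -0.03 -1.53 -1.66]
```

View pics/d2.png

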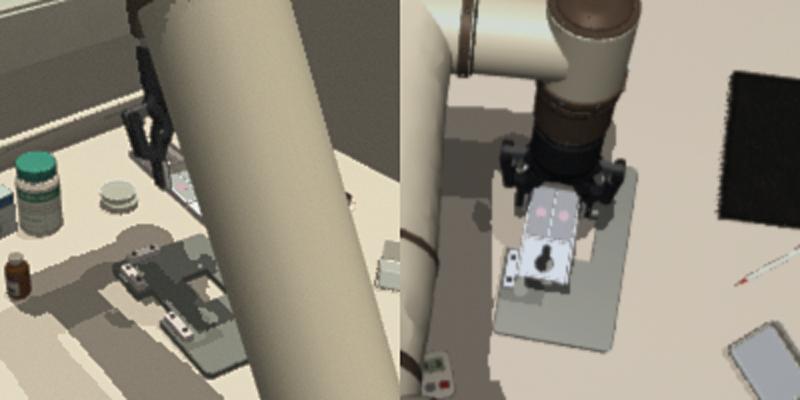

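```bash
cat >> h.py <<'E'
OFF=np.array([4.7,0,5.6]); TL=Ro.from_euler('y',19.5,degrees=True)
def toolR(): return FR*TL*Ro.from_matrix(np.diag([-1.,1,-1]))
def inface(s):
    R=Ro.from_quat(s["ee_rot"])*Ro.from_matrix(np.diag([-1.,1,-1]))*TL.inv(); c=s["position"]+R.apply(OFF)
    return np.round(FR.inv().apply(c-FO),1), np.round((FR.inv()*R).as_rotvec(degrees=True),2)
E
python3 -c "
from h import *
s,R=st();rem((18,0,50));rem((25,0,60))"
```

```text
t 16.38 pos [ 587.4 -184.7  188.7] F [ 1.2 -0.1 -2.4] M [-0.17 -0.88  0.01] w 58.2
toolx [-0.93   0.145  0.337] y [0.154 0.988 0.001] z [-0.333  0.053 -0.941] yaw_y -8.85 j [-0.06  0.58  0.19 -0.03 -1.52 -1.66]
d [-23.8 394.5 -63.5] rv [-0.051  -0.5252  0.1149]
d [-22.7 394.5 -51.4] rv [-0.051  -0.5252  0.1149]
```

Call:
move_arm:
  steps:
    - [-1, -3, 34, 5, -0.005, -0.052, 0.012]
    - [-1, -5, 72, 10, -0.01, -0.104, 0.024]
    - [-1, -7, 110, 10, -0.015, -0.156, 0.035]
    - [-1, -9, 148, 10, -0.02, -0.208, 0.047]
    - [-1, -12, 186, 10, -0.026, -0.262, 0.0575]

```text
clock: 16.8
position: [574.7, 2.2, 197.2]
ee_rot: [0.048, 0.998, 0.005, -0.041]
contact_force: [0.9, 0.1, -2.7]
gripper_width: 58.2
```

Call:
move_arm:
  steps:
    - [-1, -3, 38, 0, -0.005, -0.052, 0.012]
    - [-1, -5, 76, 0, -0.01, -0.104, 0.024]
    - [-1, -7, 114, 0, -0.015, -0.156, 0.035]
    - [-1, -9, 152, 0, -0.02, -0.208, 0.047]
    - [-1, -11, 190, 0, -0.026, -0.262, 0.0575]

```text
clock: 17.22
position: [563.4, 191.8, 197.3]
ee_rot: [0.018, 0.996, -0.004, 0.091]
contact_force: [0.9, -0.5, -2.0]
gripper_width: 58.1
```

Call:
move_arm:
  steps:
    - [-1, 0, 12, 0, 0, 0, 0]
    - [-1, 0, 18, -20, 0, 0, 0]
    - [-1, 0, 18, -20, 0, 0, 0]

```text
clock: 17.47
position: [561.6, 208.3, 174.0]
ee_rot: [0.017, 0.996, -0.006, 0.087]
contact_force: [-0.6, -0.5, -3.7]
gripper_width: 57.9
```

```bash
python3 -c "
from h import *
s,R=st();rem((18,0,50));print(inface(s))"
```

```text
t 17.47 pos [561.6 208.3 174. ] F [-0.6 -0.5 -3.7] M [-0.15  0.76 -0.05] w 57.9
toolx [-0.984  0.034 -0.173] y [ 0.036  0.999 -0.009] z [ 0.173 -0.015 -0.985] yaw_y -2.05 j [ 0.68  0.32 -0.32  0.17 -0.81 -2.4 ]
d [  2.    1.5 -48.9] rv [ 0.0088 -0.0097 -0.0008]
(array([40.8, -1.5, 93.3]), array([-0.43,  0.54,  0.3 ]))
```

Call:
move_arm:
  steps:
    - [-1, 2, 0.5, -15, 0.003, -0.003, 0]
    - [-1, 4, 1, -35, 0.006, -0.007, 0]
    - [-1, 6, 1.5, -50, 0.009, -0.01, 0]
    - [-1, 7, 1.5, -57.5, 0.009, -0.01, 0]
    - [-1, 7, 1.5, -57.5, 0.009, -0.01, 0]

```text
clock: 17.88
position: [570.9, 207.9, 119.5]
ee_rot: [0.019, 0.995, -0.001, 0.094]
contact_force: [-0.4, -0.1, -2.0]
gripper_width: 58.0
```

```bash
cat > ovs.py <<'E'
from h import *
def ovs(p,name,org,w,h,k,c=(18,0,40),rv=(0,0,0)):
    f=cv2.resize(p['frame'][org[1]:org[1]+h,org[0]:org[0]+w],None,fx=k,fy=k,interpolation=cv2.INTER_CUBIC)
    def poly(X,col,closed=True):
        u=((proj(p,FO+FR.apply(np.array(X,float)))-np.array(org)+.5)*k-.5); cv2.polylines(f,[np.round(u*8).astype(int)],closed,col,1,cv2.LINE_AA,3)
    pl=lambda X: np.array(c)+Ro.from_rotvec(rv,degrees=True).apply(np.array(X,float))
    R=lambda x0,x1,y0,y1,z:[(x0,y0,z),(x1,y0,z),(x1,y1,z),(x0,y1,z)]
    C=lambda x,r,z:[(x+r*np.cos(t),r*np.sin(t),z) for t in np.linspace(0,2*np.pi,40)]
    poly(R(-88,88,-22,22,0),(0,255,0)); poly(C(71,7.5,11),(0,255,0)); poly(C(-53,7.5,11),(0,255,0))
    poly(pl(R(-90,90,-30,30,5.5)),(0,0,255)); poly(pl(C(53,11,-.5)),(0,0,255)); poly(pl(C(-71,11,-.5)),(0,0,255)); poly(pl(C(-53,5,-.5)),(255,0,0)); poly(pl(C(71,5,-.5)),(255,0,0))
    cv2.imwrite(name,f)
E
python3 - <<'E'
from ovs import *
s,R=st();c,rv=inface(s);print(c,rv)
S=optics.get_image('scene');T=optics.get_image('top')
ovs(S,'pics/g1.png',(100,190),150,150,5,c,rv);ovs(T,'pics/g2.png',(120,150),100,120,6,c,rv)
E
```

```text
t 17.88 pos [570.9 207.9 119.5] F [-0.4 -0.1 -2. ] M [-0.01  0.5   0.  ] w 58.0
toolx [-0.982  0.039 -0.187] y [0.039 0.999 0.002] z [ 0.187 -0.005 -0.982] yaw_y -2.23 j [ 0.67  0.38 -0.39  0.2  -0.66 -2.43]
[21.5 -1.6 41.5] [ 0.03 -0.28 -0.17]
```

View pics/g1.png

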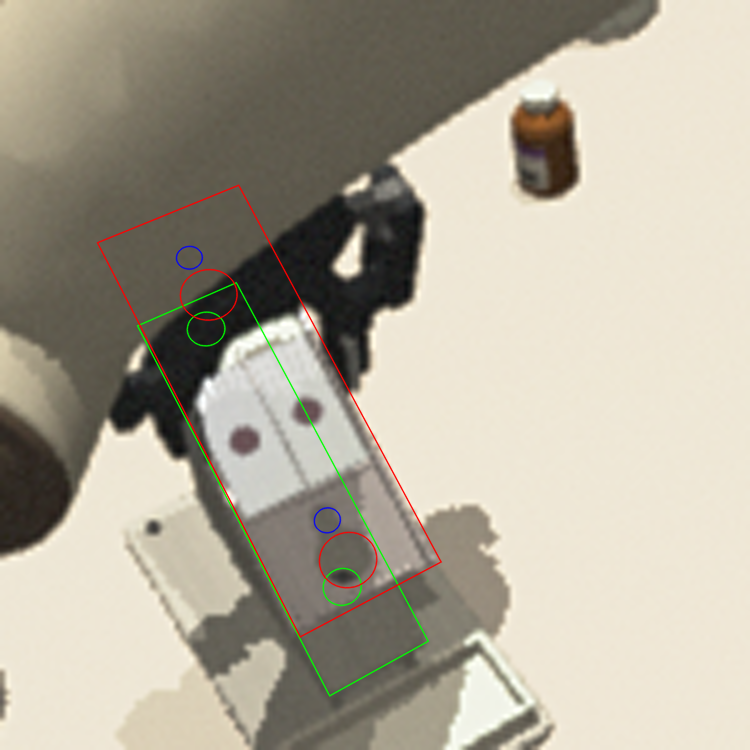

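View pics/g2.png

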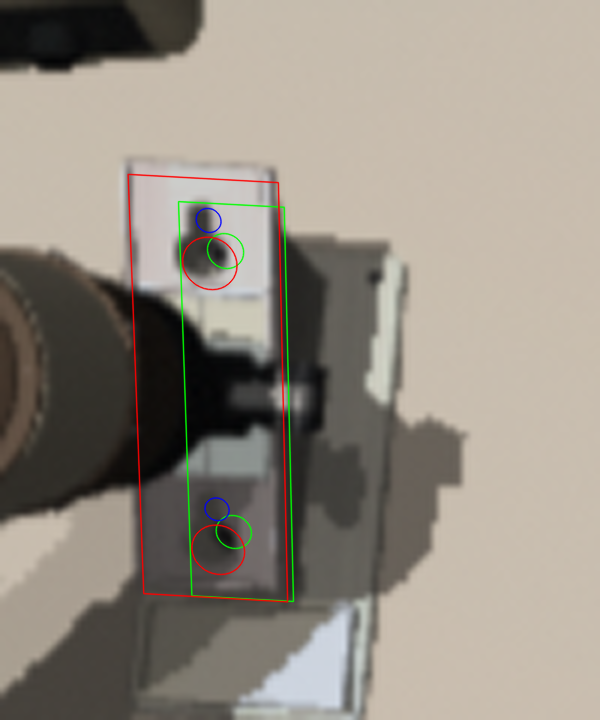

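```bash
python3 - <<'E'
from h import *
T=optics.get_image('top');st()
f=T['frame'][170:260,130:185]; f=cv2.resize(f,None,fx=6.5,fy=6.5,interpolation=cv2.INTER_CUBIC); f=np.clip(f.astype(float)*1.3,0,255).astype(np.uint8)
S=optics.get_image('scene')
g=S['frame'][245:335,130:200]; g=cv2.resize(g,None,fx=6,fy=6.5,interpolation=cv2.INTER_CUBIC);g=np.clip(g.astype(float)*1.3,0,255).astype(np.uint8)
cv2.imwrite('pics/g3.png',np.hstack([f,g]))
E
```

```text
t 18.03 pos [573.  210.  123.5] F [-0.2  0.8 -2.3] M [0.04 0.51 0.01] w 58.1
toolx [-0.98   0.038 -0.194] y [0.037 0.999 0.007] z [ 0.194 -0.001 -0.981] yaw_y -2.14 j [ 0.67  0.38 -0.39  0.2  -0.66 -2.43]
```

View pics/g3.png

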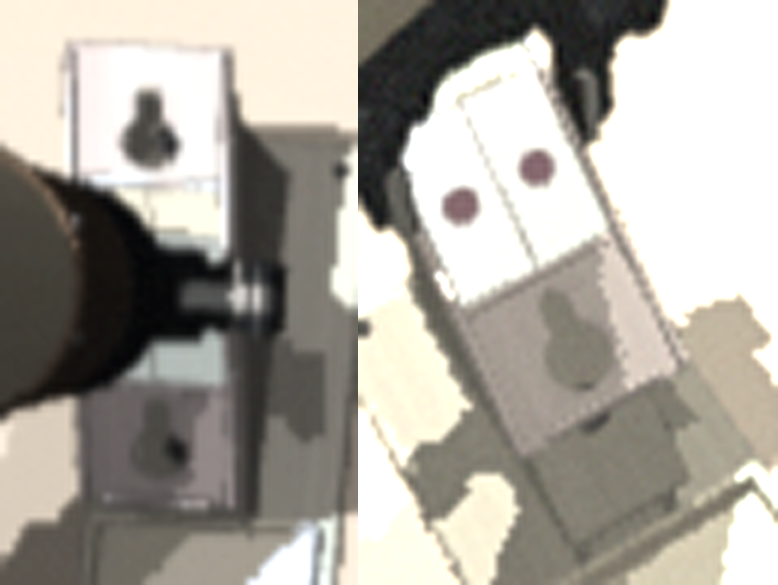

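```bash
cat > pf.py <<'E'
from h import *
from scipy.optimize import least_squares
np.set_printoptions(precision=2,suppress=True)
def fitplate(obs,c0=(18,0,40),free=5):
    # obs: list (p, X, uv). params: face x,y,z, pitch, yaw, (deg)
    def f(q): 
        out=[]
        for p,X,uv in obs:
            W=FO+FR.apply(np.array(q[:3])+Ro.from_rotvec([0,q[3],q[4]],degrees=True).apply(np.array(X,float)))
            out.append((proj(p,W)-uv).ravel())
        return np.concatenate(out+[np.array(q[3:])*.03])
    r=least_squares(f,list(c0)+[0,0],loss='soft_l1',f_scale=.5); return r.x,r.fun[:-2].reshape(-1,2)
E
python3 - <<'E'
from pf import *
T=optics.get_image('top');S=optics.get_image('scene');s,_=st();print(inface(s))
t=[((90,30,5.5),(68,42)),((90,-30,5.5),(232,47)),((-90,-30,5.5),(245,515)),((53,0,-.5),(150,140)),((-71,0,-.5),(160,450))]
sc=[((-71,0,-.5),(220,360)),((-90,30,-.5),(167,453)),((-90,-30,5.5),(327,364))]
T_=(np.array([x[1] for x in t])+.5)/6.5-.5+[130,170]; S_=(np.array([x[1] for x in sc])+.5)/[6,6.5]-.5+[130,245]
print(fitplate([(T,[x[0] for x in t],T_)])); print(fitplate([(S,[x[0] for x in sc],S_),(T,[x[0] for x in t],T_)]))
E
```

```text
t 18.18 pos [573.  210.5 124.2] F [-0.7 -0.3 -2.2] M [-0.04  0.56 -0.03] w 58.0
toolx [-0.98  0.04 -0.2 ] y [0.04 1.   0.01] z [ 0.2   0.   -0.98] yaw_y -2.12 j [ 0.67  0.38 -0.39  0.2  -0.66 -2.43]
(array([25.5,  1. , 44.6]), array([ 0.39, -0.74, -0.25]))
(array([32.49, -4.04, 58.32,  0.23, -0.16]), array([[-0.33, -0.27],
       [-0.15,  0.36],
       [-0.7 , -0.39],
       [ 0.86, -0.18],
       [ 0.66,  0.8 ]]))
(array([26.85,  1.51, 40.08,  1.21, -0.21]), array([[ 0.18, -0.12],
       [-0.88,  1.52],
       [ 0.96, -0.42],
       [-0.08, -0.17],
       [-0.31,  0.46],
       [-1.25, -0.97],
       [ 0.8 , -0.2 ],
       [ 0.31,  0.32]]))
```

```bash
python3 - <<'E'
from h import *
rem((18,0,22));rem((18,0,10))
E
```

```text
d [  4.7  -1.2 -23.3] rv [-0.0075  0.0131  0.0004]
d [ 10.7  -1.5 -33.7] rv [-0.0075  0.0131  0.0004]
```

Call:
move_arm:
  steps:
    - [-1, 1, -0.5, -8, -0.003, 0.004, 0]
    - [-1, 3, -1, -16, -0.007, 0.01, 0]
    - [-1, 4, -1.5, -24, -0.007, 0.01, 0]
    - [-1, 4, -1.5, -24, -0.007, 0.01, 0]
    - [-1, 4, -1.5, -24, -0.007, 0.01, 0]

```text
clock: 18.6
position: [576.0, 208.3, 97.7]
ee_rot: [0.018, 0.996, -0.003, 0.091]
contact_force: [-0.6, -0.5, -1.8]
gripper_width: 57.8
```

```bash
cat > look.py <<'E'
import sys
from h import *
T=optics.get_image('top');S=optics.get_image('scene');s,_=st();print(inface(s))
f=T['frame'][170:260,130:185]; f=cv2.resize(f,None,fx=6.5,fy=6.5,interpolation=cv2.INTER_CUBIC); f=np.clip(f.astype(float)*1.3,0,255).astype(np.uint8)
g=S['frame'][255:345,130:200]; g=cv2.resize(g,None,fx=6,fy=6.5,interpolation=cv2.INTER_CUBIC);g=np.clip(g.astype(float)*1.3,0,255).astype(np.uint8)
cv2.imwrite(sys.argv[1],np.hstack([f,g]))
E
python3 look.py pics/h1.png; python3 -c "
from h import *
rem((18,0,5.5))"
```

```text
t 18.70 pos [576.5 208.8  98.9] F [-0.6  0.1 -2.5] M [ 0.05  0.43 -0.  ] w 57.9
toolx [-0.982  0.036 -0.184] y [ 0.037  0.999 -0.001] z [ 0.184 -0.008 -0.983] yaw_y -2.11 j [ 0.67  0.42 -0.4   0.21 -0.62 -2.43]
(array([16.1, -0.5, 20.8]), array([-0.04, -0.08,  0.02]))
d [  9.3   0.2 -12.3] rv [0.0008 0.0014 0.0001]
```

View pics/h1.png

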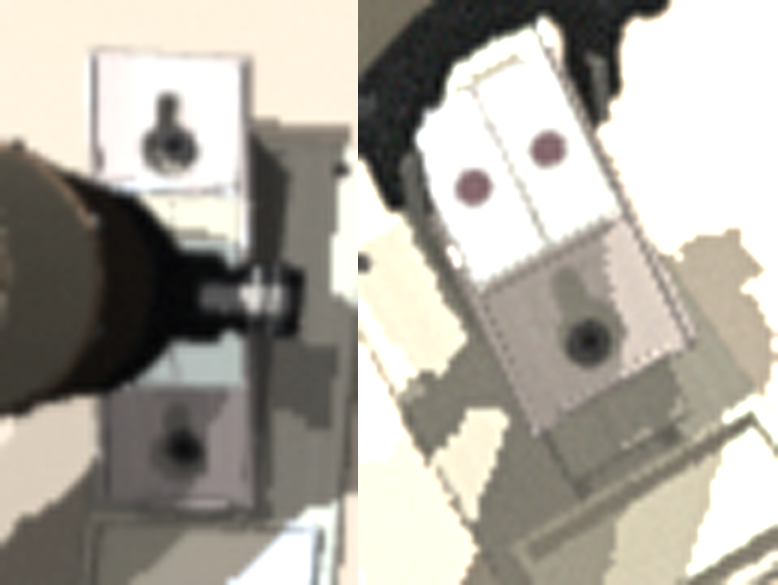

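Call:
move_arm:
  steps:
    - [-1, 2, 0, -2.5, 0, 0, 0]
    - [-1, 4, 0, -5.5, 0, 0, 0]
    - [-1, 5.5, 0, -7.5, 0, 0, 0]
    - [-1, 5.5, 0, -7.5, 0, 0, 0]

```text
clock: 19.03
position: [582.0, 208.6, 91.0]
ee_rot: [0.018, 0.996, -0.002, 0.092]
contact_force: [-0.2, 0.1, -2.3]
gripper_width: 57.8
```

```bash
python3 look.py pics/h2.png
```

```text
t 19.13 pos [582.  208.7  91.3] F [ 1.  -0.3 -2.4] M [ 0.02  0.51 -0.02] w 58.3
toolx [-0.982  0.036 -0.184] y [ 0.037  0.999 -0.001] z [ 0.183 -0.007 -0.983] yaw_y -2.12 j [ 0.66  0.43 -0.4   0.21 -0.61 -2.43]
(array([17. , -0.4, 11.6]), array([-0.05, -0.08,  0.  ]))
```

View pics/h2.png

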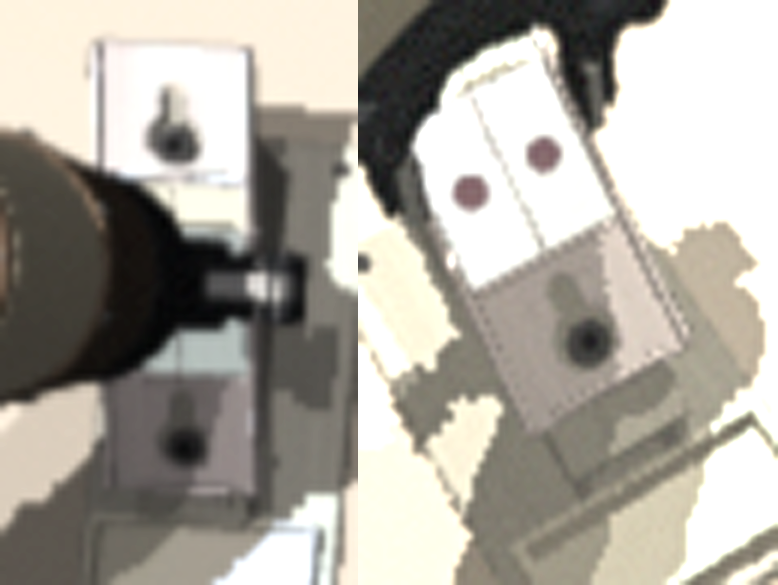

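Call:
move_arm:
  steps:
    - [-1, -1.2, -0.4, -0.7, 0, 0, 0]
    - [-1, -0.2, -0.4, -2.5, 0, 0, 0]
    - [-1, 0.7, -0.4, -4, 0, 0, 0]
    - [-1, 0.7, -0.4, -4, 0, 0, 0]

```text
clock: 19.47
position: [582.6, 208.3, 87.2]
ee_rot: [0.018, 0.996, -0.002, 0.092]
contact_force: [-0.3, -0.2, -2.3]
gripper_width: 58.2
```

```bash
python3 look.py pics/h3.png
```

```text
t 19.57 pos [582.6 208.4  87.4] F [ 0.8  0.  -2.5] M [ 0.02  0.49 -0.02] w 58.0
toolx [-0.982  0.036 -0.184] y [ 0.037  0.999 -0.001] z [ 0.183 -0.007 -0.983] yaw_y -2.12 j [ 0.66  0.44 -0.4   0.21 -0.6  -2.43]
(array([15.6, -0.7,  7.8]), array([-0.04, -0.08,  0.  ]))
```

View pics/h3.png

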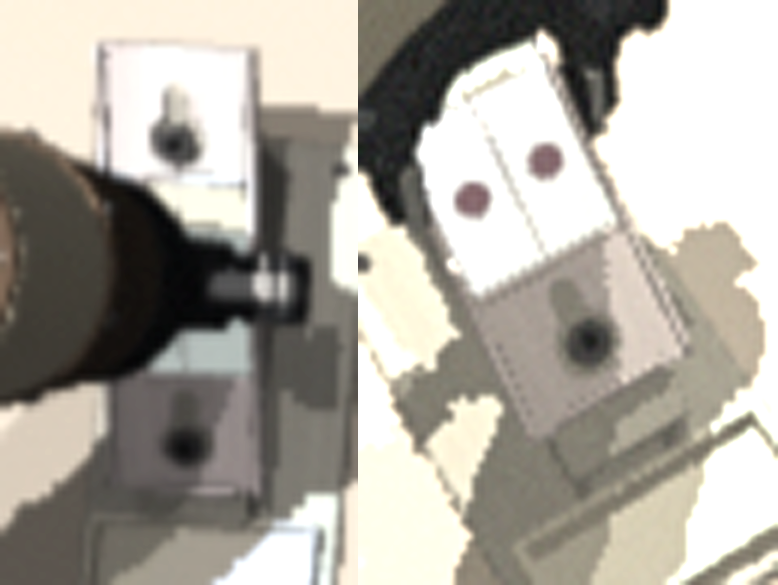

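Call:
move_arm:
  steps:
    - [-1, 0.5, 0, -0.9, 0, 0, 0]
    - [-1, 1, 0, -1.7, 0, 0, 0]
    - [-1, 1.5, 0, -2.6, 0, 0, 0]
    - [-1, 1.5, 0, -2.6, 0, 0, 0]

```text
clock: 19.9
position: [583.7, 208.4, 85.9]
ee_rot: [0.018, 0.996, -0.002, 0.092]
contact_force: [-5.3, -0.1, 4.0]
gripper_width: 58.0
```

Call:
move_arm:
  steps:
    - [-1, 0.5, 0, -0.9, 0, 0, 0]
    - [-1, 1, 0, -1.7, 0, 0, 0]
    - [-1, 1, 0, -1.7, 0, 0, 0]

```text
clock: 20.15
position: [583.8, 208.4, 85.8]
ee_rot: [0.018, 0.996, -0.002, 0.092]
contact_force: [-13.3, -0.2, 15.2]
gripper_width: 58.1
```

```bash
python3 look.py pics/h4.png
```

```text
t 20.25 pos [583.8 208.4  85.8] F [-14.1   0.3  14.9] M [0.48 3.54 0.15] w 57.9
toolx [-0.982  0.036 -0.184] y [ 0.037  0.999 -0.001] z [ 0.183 -0.008 -0.983] yaw_y -2.1 j [ 0.66  0.44 -0.4   0.21 -0.6  -2.43]
(array([15.9, -0.6,  5.9]), array([-0.05, -0.08,  0.02]))
```

View pics/h4.png

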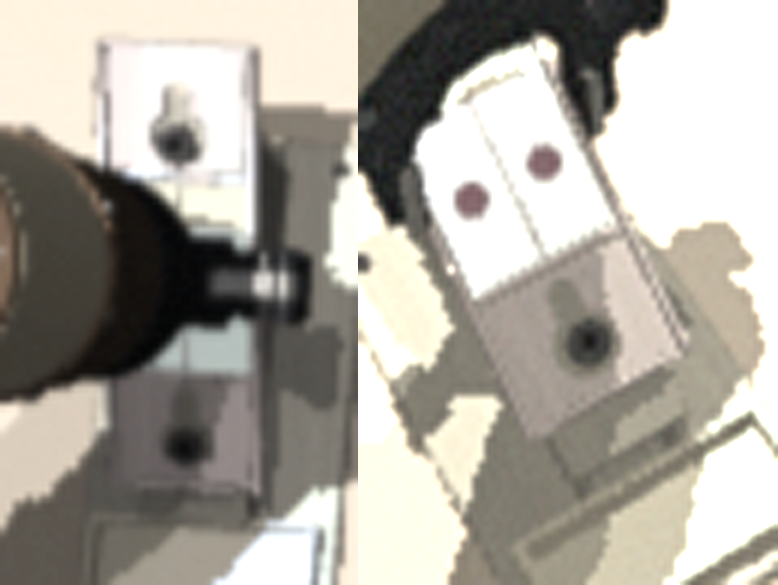

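Call:
move_arm:
  steps:
    - [-1, -1, 0, 1.5, 0, 0, 0]
    - [-1, -3.6, 0.1, 0, 0, 0, 0]
    - [-1, -6.2, 0.2, -1.5, 0, 0, 0]
    - [-1, -9.2, 0.3, -3.2, 0, 0, 0]
    - [-1, -9.2, 0.3, -3.2, 0, 0, 0]

```text
clock: 20.67
position: [578.0, 210.2, 82.4]
ee_rot: [0.018, 0.995, -0.0, 0.095]
contact_force: [-1.2, -0.1, 6.8]
gripper_width: 58.2
```

```bash
python3 look.py pics/h5.png
```

```text
t 20.77 pos [578.  210.2  82.4] F [-2.5  1.   7.5] M [0.1  0.46 0.05] w 57.9
toolx [-0.981  0.035 -0.189] y [0.035 0.999 0.002] z [ 0.189 -0.004 -0.982] yaw_y -2.02 j [ 0.67  0.44 -0.42  0.22 -0.57 -2.45]
(array([9. , 0.9, 5.9]), array([ 0.16, -0.39,  0.  ]))
```

View pics/h5.png

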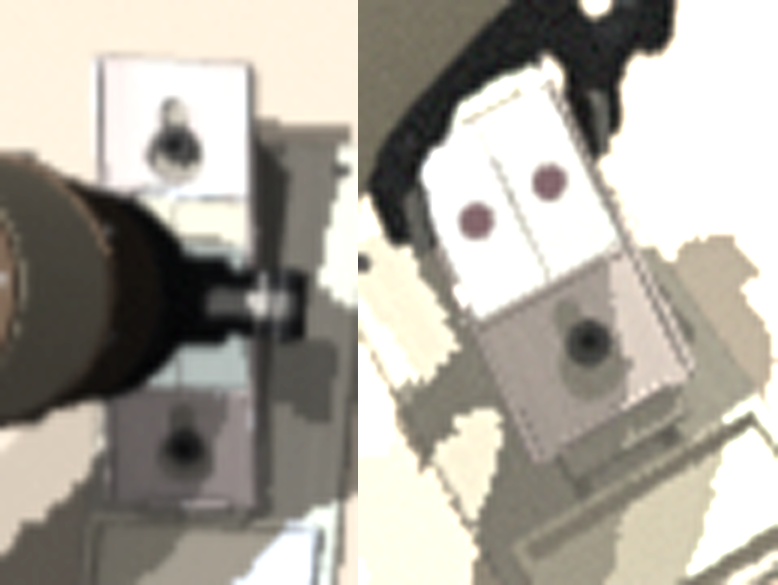

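Call:
move_arm:
  steps:
    - [-1, -2, -0.5, -1.2, 0, 0, 0]
    - [-1, -4, -0.8, -2.2, 0, 0, 0]
    - [-1, -6, -0.7, -3.4, 0, 0, 0]
    - [-1, -7, -0.6, -4, 0, 0, 0]
    - [-1, -7, -0.6, -4, 0, 0, 0]

```text
clock: 21.18
position: [571.5, 209.9, 78.7]
ee_rot: [0.017, 0.995, -0.0, 0.095]
contact_force: [-1.0, 0.7, 7.7]
gripper_width: 58.3
```

```bash
python3 look.py pics/h6.png
```

```text
t 21.28 pos [571.5 209.9  78.7] F [-0.9 -0.1  7.8] M [0.02 0.21 0.02] w 58.1
toolx [-0.981  0.035 -0.19 ] y [0.035 0.999 0.003] z [ 0.19  -0.004 -0.982] yaw_y -1.99 j [ 0.67  0.43 -0.45  0.23 -0.55 -2.47]
(array([1.6, 0.4, 5.9]), array([ 0.2 , -0.44,  0.01]))
```

View pics/h6.png

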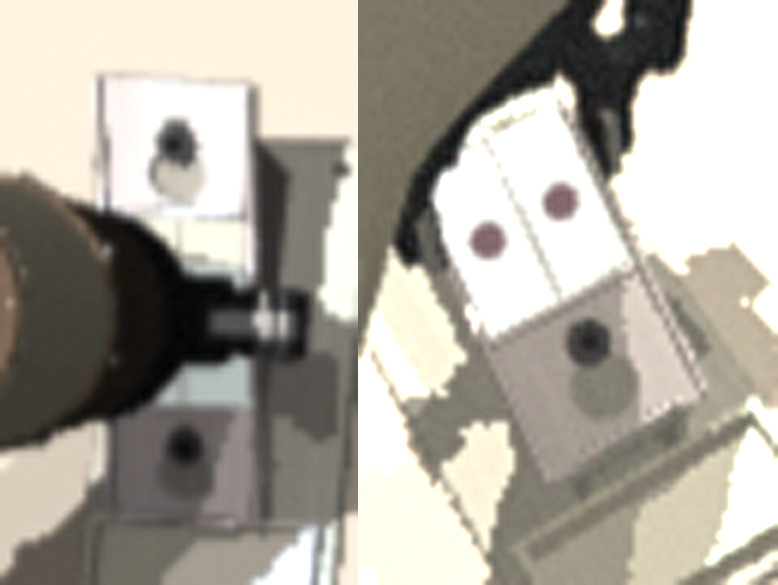

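Nearly home. Creep further until contact.

Call:
move_arm:
  steps:
    - [-1, -1, 0, -0.5, 0, 0, 0]
    - [-1, -2, 0, -1.1, 0, 0, 0]
    - [-1, -3, 0, -1.7, 0, 0, 0]
    - [-1, -3, 0, -1.7, 0, 0, 0]

```text
clock: 21.62
position: [568.6, 210.0, 77.1]
ee_rot: [0.017, 0.995, -0.0, 0.096]
contact_force: [-0.4, 0.4, 7.8]
gripper_width: 58.2
```

```bash
python3 -c "
from h import *
s,_=st();print(inface(s))"
```

```text
t 21.62 pos [568.6 210.   77.1] F [-0.4  0.4  7.8] M [-0.07 -0.   -0.02] w 58.2
toolx [-0.981  0.035 -0.19 ] y [0.035 0.999 0.003] z [ 0.19  -0.003 -0.982] yaw_y -1.99 j [ 0.68  0.43 -0.46  0.24 -0.55 -2.48]
(array([-1.7,  0.3,  5.9]), array([ 0.21, -0.46,  0.  ]))
```

Call:
move_arm:
  steps:
    - [-1, -1, 0, -0.6, 0, 0, 0]
    - [-1, -2, 0, -1.2, 0, 0, 0]
    - [-1, -2, 0, -1.2, 0, 0, 0]

```text
clock: 21.87
position: [566.8, 210.1, 76.0]
ee_rot: [0.017, 0.995, 0.0, 0.096]
contact_force: [1.0, 0.3, 7.7]
gripper_width: 58.5
```

```bash
python3 look.py pics/h7.png
```

```text
t 21.97 pos [566.8 210.   76. ] F [-0.4  0.6  8.4] M [-0.11 -0.02 -0.01] w 57.9
toolx [-0.981  0.035 -0.19 ] y [0.035 0.999 0.003] z [ 0.19  -0.003 -0.982] yaw_y -1.98 j [ 0.68  0.43 -0.46  0.24 -0.54 -2.48]
(array([-3.8,  0.3,  5.9]), array([ 0.22, -0.48,  0.  ]))
```

View pics/h7.png

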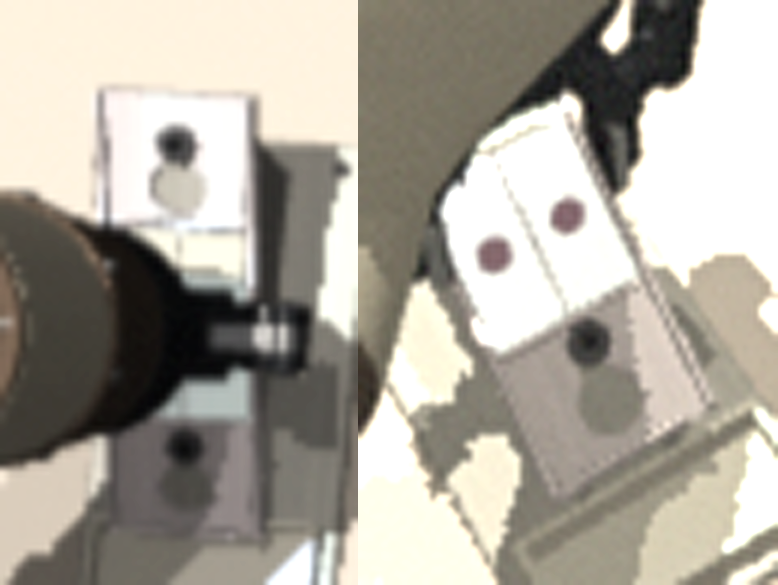

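Call:
move_arm:
  steps:
    - [-1, -1, 0, -0.6, 0, 0, 0]
    - [-1, -2, 0, -1.2, 0, 0, 0]
    - [-1, -2, 0, -1.2, 0, 0, 0]

```text
clock: 22.22
position: [566.5, 210.2, 75.8]
ee_rot: [0.017, 0.995, 0.0, 0.097]
contact_force: [5.1, -2.8, 8.1]
gripper_width: 58.1
```

```bash
python3 look.py pics/h8.png
```

```text
t 22.32 pos [566.5 210.2  75.8] F [ 5.2 -2.9  9.4] M [-0.97 -1.47 -0.08] w 57.9
toolx [-0.981  0.034 -0.193] y [0.034 0.999 0.004] z [ 0.193 -0.002 -0.981] yaw_y -1.94 j [ 0.68  0.43 -0.47  0.24 -0.53 -2.48]
(array([-4.2,  0.5,  6. ]), array([ 0.29, -0.64,  0.02]))
```

Call:
move_arm:
  steps:
    - [-1, -1, 0, -0.6, 0, 0, 0]
    - [-1, -2, 0, -1.2, 0, 0, 0]
    - [-1, -2, 0, -1.2, 0, 0, 0]

```text
clock: 22.57
position: [566.4, 210.3, 75.8]
ee_rot: [0.017, 0.995, 0.001, 0.099]
contact_force: [10.7, -6.5, 9.5]
gripper_width: 58.2
```

```bash
python3 look.py pics/h9.png
```

```text
t 22.67 pos [566.4 210.3  75.8] F [10.8 -6.1 10. ] M [-1.97 -3.07 -0.22] w 58.0
toolx [-0.98   0.034 -0.196] y [0.033 0.999 0.005] z [ 0.196 -0.001 -0.981] yaw_y -1.91 j [ 0.68  0.43 -0.47  0.25 -0.53 -2.49]
(array([-4.4,  0.6,  6. ]), array([ 0.36, -0.82,  0.01]))
```

View pics/h9.png

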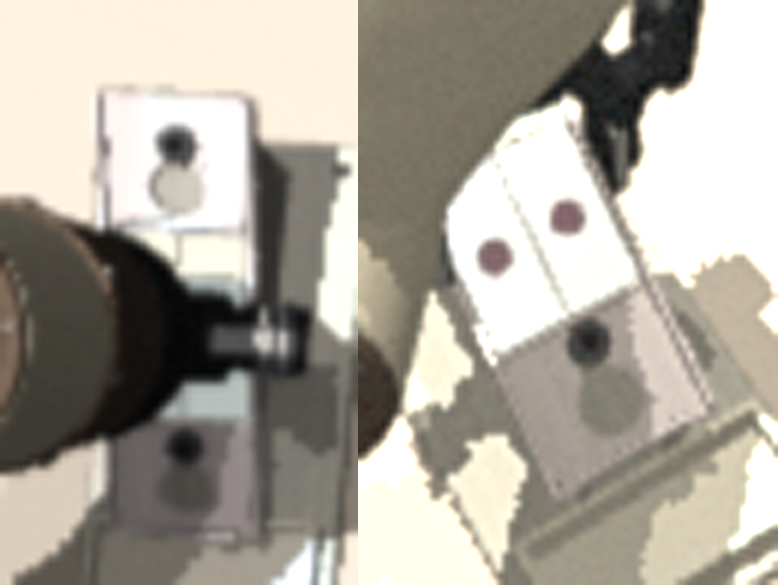

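Call:
move_arm:
  steps:
    - [-1, 1.2, -0.5, 0.7, 0, 0, 0]
    - [-1, 2.4, -1, 1.4, 0, 0, 0]
    - [0.3, 2.4, -1, 1.4, 0, 0, 0]
    - [0.9, 2.4, -1, 1.4, 0, 0, 0]
    - [0.9, 2.4, -1, 1.4, 0, 0, 0]

```text
clock: 23.08
position: [562.6, 207.2, 72.3]
ee_rot: [0.018, 0.996, -0.002, 0.093]
contact_force: [0.1, 0.0, 0.4]
gripper_width: 79.6
```

```bash
python3 look.py pics/i1.png
```

```text
t 23.18 pos [562.  206.8  71.6] F [ 0.5 -1.   0.1] M [0.01 0.35 0.02] w 80.9
toolx [-0.982  0.036 -0.183] y [ 0.037  0.999 -0.001] z [ 0.183 -0.008 -0.983] yaw_y -2.13 j [ 0.68  0.43 -0.47  0.24 -0.54 -2.48]
(array([-10. ,  -3.1,   4.4]), array([-0.07, -0.04,  0.  ]))
```

View pics/i1.png

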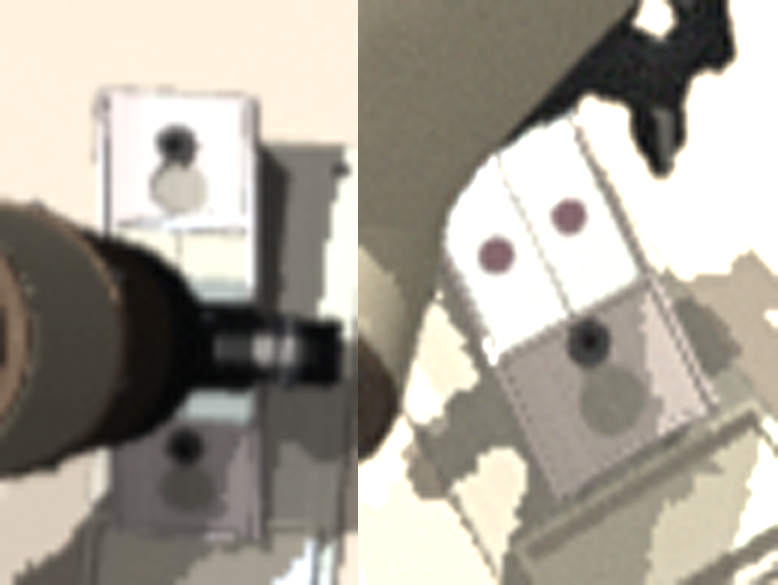

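Released; the plate stayed put. Fingers are free (0 N), so retreat along the tool axis, correcting y by the +3 drift first.

Call:
move_arm:
  steps:
    - [0.9, 0, 2, 2, 0, 0, 0]
    - [0.9, -1, 2.5, 8, 0, 0, 0]
    - [0.9, -3, 2.5, 20, 0, 0, 0]
    - [0.9, -8, 2.5, 45, 0, 0, 0]
    - [0.9, -15, 2.5, 80, 0, 0, 0]

```text
clock: 23.6
position: [545.7, 208.5, 150.3]
ee_rot: [0.018, 0.996, -0.004, 0.089]
contact_force: [-0.0, 0.5, -0.6]
gripper_width: 81.2
```

Call:
move_arm:
  steps:
    - [0.9, -5, -20, 30, 0, 0, 0]
    - [0.9, -15, -50, 50, 0, 0, 0]
    - [0.9, -25, -90, 60, 0, 0, 0]
    - [0.9, -35, -130, 60, 0, 0, 0]
    - [0.9, -45, -170, 60, 0, 0, 0]

```text
clock: 24.02
position: [501.8, 38.7, 213.7]
ee_rot: [0.018, 0.995, -0.001, 0.094]
contact_force: [1.3, -0.0, 0.0]
gripper_width: 81.2
```

```bash
python3 look.py pics/i2.png; python3 - <<'E'
from ovs import *
S=optics.get_image('scene');T=optics.get_image('top')
ovs(S,'pics/i3.png',(100,230),120,130,4.5,(0,0,5.5));ovs(T,'pics/i4.png',(130,170),70,95,6,(0,0,5.5))
cv2.imwrite('pics/i5.png',np.hstack([S['frame'],T['frame']])[:, ::1][:, :1120])
cv2.imwrite('pics/i5.png',cv2.resize(np.hstack([S['frame'],T['frame']]),(800,300)))
E
```

```text
t 24.12 pos [499.8  35.5 212.6] F [0.7 1.3 0. ] M [0.08 0.27 0.02] w 81.3
toolx [-0.982  0.042 -0.183] y [0.042 0.999 0.   ] z [ 0.183 -0.008 -0.983] yaw_y -2.43 j [ 0.45  0.1  -0.49  0.12 -0.83 -2.13]
(array([  12.1, -176.5,  154.5]), array([-0.16, -0.04, -0.29]))
```

View pics/i3.png

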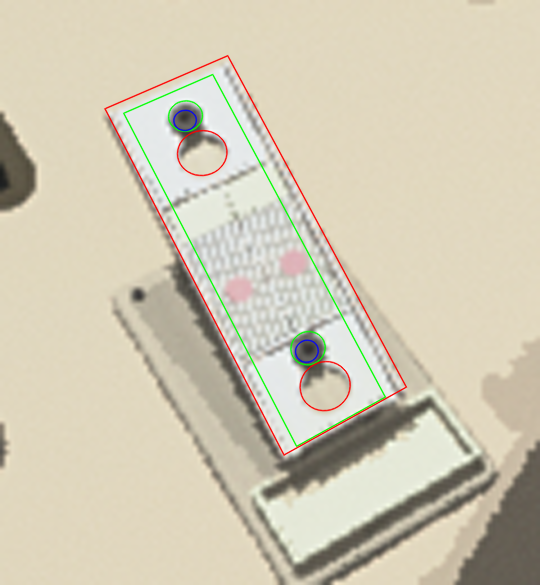

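View pics/i4.png

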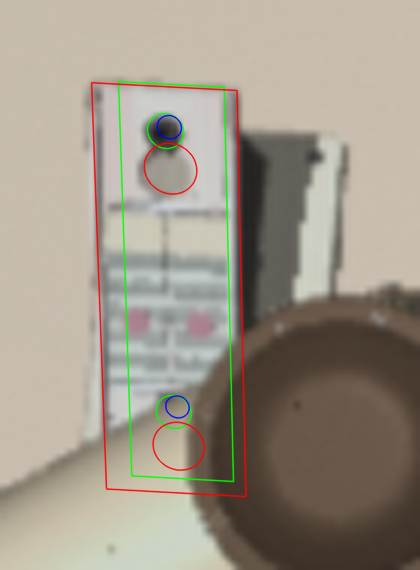

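View pics/i5.png

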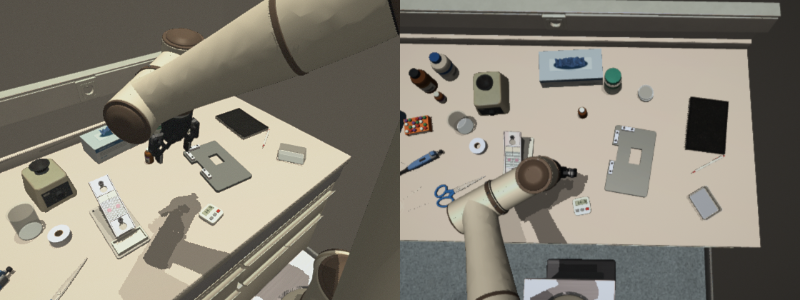

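```bash
python3 -c "
from h import *
print(workorder.job_done())"
```

```text
the job is handed in; nothing more can be done
None
```

The plate hangs home on the stand, released, with both screws in their slots. I handed the job in at about 24 s.

**Squaring:** I slid the plate into the tray corner until it stalled against both fences. The first push towards the end fence stuck about 4 mm short from friction, so I eased off and repeated it. The picture overlay then matched the home position to about 1 to 1.5 mm.

**Lift and re-grip:** I gripped the plate across the cut-outs, about 2 mm from its middle, and lifted it well clear. At the stand, joint 6 reached its limit (it read -3.10) with the tool square to the plate. I put the plate back on the tray, after one failed try in which it seemed to catch on the end fence. I then re-gripped it with the tool leaning about 20 degrees, which solved the reach.

**Hanging:** The holes went over the heads, the plate bedded flat on the face, and it slid down until it stalled on the shanks. I then released it and withdrew.

**Last checks:**
- **Fit on the stand:** the scene camera overlay shows the plate at home to about 1 mm, with the screws at the slot ends. The top view agrees but the arm hid the lower end.
- **Disagreement:** the arm's own position put the stall 4.4 mm past home. I took that as grip-offset error, because the pictures and the 20 mm of travel fit a full slide home.
- **Bystanders and contact:** the timer, bottle and box looked unmoved by eye, not measured. The tool was about 210 mm above the bench with near-zero force, touching nothing.

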